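# Clear the driers and hang the service bottles beside their mates

### The job

First clear the way: stand the two receiver-driers that are in front of the hook rack upright in the grey parts crate, before any bottle goes up. Then hang each loose service bottle by its wire eye on the hook that already carries the bottle of the same shape, in front of it, without knocking that one off; leave the spanner, the gauge and the blue can alone.

Things in the scene. Friction and masses are not known exactly. Their poses are not given: they have to be found in the camera images.
- rack: Steel hook rack, fixed. Origin on the bench under the front face of its rail; hooks point to its -x (towards the robot), y along the rail, z up. Rail 460 mm long, top 212 mm above the bench. Hooks at y = +140, 0, -140 mm: level round bars 10 mm thick, axis 200 mm above the bench, from x = 0 to -135 mm, then turned up: tip's top 221 mm above the bench, foremost x = -146 mm.
- crate: Grey open plastic parts crate, fixed on the bench: 150 mm (own x) by 220 mm (own y) outside, 50 mm high, walls and floor 5 mm thick. Origin at the centre of its underside, z up. Takes two driers side by side along its y.
- hook0 (a point): The bar's axis just before the upturned tip of the hook at rack y = +140 mm, 135 mm ahead of the rail, 200 mm above the bench. A bottle at rest on a hook has its centre point 170 mm above the bench. One hangs at the back; the second fits in front of it, centres about 70 mm apart, at most 116 mm from the rail.
- hook1 (a point): The bar's axis just before the upturned tip of the hook at rack y = 0 mm, 135 mm ahead of the rail, 200 mm above the bench. A bottle at rest on a hook has its centre point 170 mm above the bench. One hangs at the back; the second fits in front of it, centres about 70 mm apart, at most 116 mm from the rail.
- hook2 (a point): The bar's axis just before the upturned tip of the hook at rack y = -140 mm, 135 mm ahead of the rail, 200 mm above the bench. A bottle at rest on a hook has its centre point 170 mm above the bench. One hangs at the back; the second fits in front of it, centres about 70 mm apart, at most 116 mm from the rail.
- new_round_centre (a point): Loose round bottle: upright white cylinder 56 mm across on a 60 mm foot, 70 mm high with its steel foot (14 mm); with wire eye and black grip 167 mm. Point: on its axis, 83.5 mm above its underside; own z up, eye in own y-z plane (a hook passes along own x). Grip block 20 mm (own x) by 18 mm (own y), 41 to 83 mm above the point: pinch across own y, fingertips 43 mm or more above the point. 0.3 kg. Stands on the bench, or absent.
- hung_round_centre (a point): Bottle just like the loose round one (same point), hanging by its eye at the back of one hook; which varies. Every eye: house-shaped loop of 8 mm wire, opening 36 mm wide, from the flat bottle top (13 mm below the point; strip 2 mm higher) up to a peak, its inside 36 mm above the point in the middle, 22 mm at the sides; it centres itself on the bar.
- new_square_centre (a point): Loose square bottle: white block 52 x 52 mm on a 58 mm foot, 70 mm high with its steel foot (14 mm); with wire eye and black grip 167 mm. Point: on its axis, 83.5 mm above its underside; own z up, eye in own y-z plane (a hook passes along own x). Grip block 20 mm (own x) by 18 mm (own y), 41 to 83 mm above the point: pinch across own y, fingertips 43 mm or more above the point. 0.3 kg. Stands on the bench, or absent.
- hung_square_centre (a point): Bottle just like the loose square one (same point), hanging by its eye at the back of one hook; which varies. Every eye: house-shaped loop of 8 mm wire, opening 36 mm wide, from the flat bottle top (13 mm below the point; strip 2 mm higher) up to a peak, its inside 36 mm above the point in the middle, 22 mm at the sides; it centres itself on the bar.
- new_cone_centre (a point): Loose conical bottle: white cone on a 68 mm foot, narrowing to 34 mm, 70 mm high with its steel foot (14 mm); with wire eye and black grip 167 mm. Point: on its axis, 83.5 mm above its underside; own z up, eye in own y-z plane (a hook passes along own x). Grip block 20 mm (own x) by 18 mm (own y), 41 to 83 mm above the point: pinch across own y, fingertips 43 mm or more above the point. 0.3 kg. Stands on the bench, or absent.
- hung_cone_centre (a point): Bottle just like the loose cone one (same point), hanging by its eye at the back of one hook; which varies. Every eye: house-shaped loop of 8 mm wire, opening 36 mm wide, from the flat bottle top (13 mm below the point; strip 2 mm higher) up to a peak, its inside 36 mm above the point in the middle, 22 mm at the sides; it centres itself on the bar.
- drier1_centre (a point): Receiver-drier: upright bare aluminium cylinder 62 mm in diameter and 150 mm high with a 40 mm boss 10 mm high on top, 0.4 kg. This point is on its axis, 80 mm above its underside; own z is up. It starts standing on the bench in front of the hooks (axis about 200 mm ahead of the rail).
- drier2_centre (a point): Receiver-drier: upright bare aluminium cylinder 62 mm in diameter and 150 mm high with a 40 mm boss 10 mm high on top, 0.4 kg. This point is on its axis, 80 mm above its underside; own z is up. It starts standing on the bench in front of the hooks (axis about 200 mm ahead of the rail).
- spanner: Bystander: steel spanner 170 mm long lying on the bench. Leave alone.
- gauge: Bystander: brass pressure gauge, 68 mm across and 32 mm high, lying on its back. Leave alone.
- spray: Bystander: blue can, 60 mm in diameter and 160 mm high. Leave alone.

How it is judged:
By the outcome, as a careful person would: the job done as asked, in the order asked, and still so for the second after the job is handed in, with the robot touching nothing.
Of new_round, new_square, new_cone only 2 to 3 are there at a start; the rules pass over those that are not, and their reading is None.
At some moment in a run one of new_round, new_square, new_cone may be knocked a few centimetres aside while the robot is not near it.
It also fails if it takes over 210 s, if anything falls off the work surface, if the arm or the gripper's body presses on something with over 40 N, if the wrist force passes 120 N, or if a joint passes its speed limit or range.

### The arm

A 6-joint arm with a two-finger parallel gripper is mounted at the origin on the work surface. World frame = base frame: x ahead of the robot, y to its left, z up, the work surface at z = 0. Lengths are in m, angles in rad, forces in N, time in s.
With the tool pointing down it reaches from about 0.325 to 0.9 m from the base axis. Payload 6.1 kg.
Tool frame: the origin (TCP) lies between the finger pads; the fingertips stand 17 mm ahead of it and the grasp point (between the pads) lies 2 mm behind it; z points along the fingers, y is the line along which they close (so a half turn about z gives the same grasp; the last joint's range is limited). The gripper opens to 87 mm and grips with 3 to 60 N. Pads are 19 mm wide; open, the fingers measure 117 mm over their backs; the gripper's body (75 mm by 190 mm) begins 51 mm behind the grasp point.
Start: joints at [-1.465, 0.22, 1.526, -0, 1.395, -0.126], TCP at [0.144, -0.608, 0.208] pointing down, gripper open.
Joint ranges: [-2.98, 2.98], [-0.91, 2.08], [0.09, 2.57], [-1.24, 4.39], [0.2, 2.65], [-2.68, 2.68]. Speed limits (rad/s): [2.57, 2.57, 3.01, 3.14, 3.14, 3.14].

### API

Orientations are given as a unit quaternion [w, x, y, z].
In Python, from plant import arm gives the robot as it stands.
- The arm moves only by the tool carry_out, never from a script. Its argument "plan" is a list of rows, each an object with "delta_pos": the shift along the tool's x, y, z in mm, a list of three; "twist": the turn about the tool's z in degrees. A call has 1 to 20 rows; each row shifts and turns the commanded pose from where the row before left it, along the tool's axes as they then stand; what a row does not reach is not made up. A row lasts 1/12 s, in which the tool goes at most 41.7 mm and 7.16 degrees, less where a joint would pass 70% of its speed; a pose out of reach is approached as far as the arm can. A call with a gripper value outside its range is refused whole. "gripper" is the finger opening in mm, from 0 to 87, set as the call begins (left out, the last holds). The fingers move at their own pace and stop on an object; "newtons" is the grip in N (left out, the last holds). Time passes only in rows, so rows that do not move let the fingers close. It gives the time, the measured TCP pose, the force, the opening and the grip force at its end, in the units of the state.
- arm.observe(): the state, without advancing time (a new reading comes with each control period).
- arm.capture(name): name is "scene" or "top"; returns the picture (420x560x3 uint8, red, green, blue); there is no depth.
- arm.camera_params(name): a dict with "vfov" (degrees; the focal length in pixels is half the picture's height over the tangent of half this angle, whatever the lens; pixels are square), "cx", "cy" (the principal point, pixels), "xyz" and "rotation" of the camera in the world. Camera axes: x right, y down, z forward; pixel columns grow to the right and rows downward; lengths in m; the calibration is good to about 2 mm. A picture is of the moment at which its call begins. camera_params takes no time and is no camera call.
- arm.hand_in(): hands the job in; it is judged then, once.
The state is a dict: "time": time; "q": joint angles; "joint_vel": joint speeds; "joint_torque": joint torques, N m; "eef_pos": TCP position; "tcp_rot": TCP orientation; "wrist_force": force on the tool from outside, world axes, zero at the start; "ft_torque": the same for the moment, N m; "finger_gap": finger opening in m; "grasp_force": force on a finger pad.
Only numpy, scipy, OpenCV 4.12 (cv2) and the standard library are available. Lean on these libraries where they do the work, as an engineer would, in place of code of your own. Each camera call takes 0.05 s, during which the arm holds its last target. There are 200 camera calls.

## Working session

There is one attempt and no reset: what is moved stays moved. The work goes in short steps, Python scripts to look and compute and a tool call to move; the robot and the scene stay as the last step left them, time stands still between calls to the robot, and variables do not carry over. Pictures are saved under pics/ and viewed, at most 14 in all, crops included, and the job is handed in when it is done.

Besides the shell and the picture viewer there is one more tool, called as name(argument=value, ...), one argument or row to a line, values as JSON. carry_out: Moves the arm, as the interface text tells. Its arguments: {"type":"object","properties":{"plan":{"type":"array"},"gripper":{"type":"number"},"newtons":{"type":"number"}},"required":["plan"]}

```bash
mkdir -p pics; ls; python3 - <<'E'
from plant import arm
import cv2
for n in("scene","top"):
    im=arm.capture(n); cv2.imwrite(f"pics/{n}0.png",im[:,:,::-1]); print(n,arm.camera_params(n))
print(arm.observe())
E
```

```text
pics
scene {'vfov': 47.57720204959004, 'cx': 283.2827443045676, 'cy': 205.3128638984296, 'xyz': array([ 1.30069058, -0.82970164,  1.21559598]), 'rotation': array([-0.36430637,  0.87010493,  0.30267582, -0.13632913])}
top {'vfov': 55.45847821846344, 'cx': 278.3986859980062, 'cy': 204.68869209402578, 'xyz': array([0.43988363, 0.0018549 , 1.42532169]), 'rotation': array([-0.0354403 ,  0.7139372 , -0.69765118,  0.04817149])}
{'time': 0.1, 'q': array([-1.46511376e+00,  2.21150307e-01,  1.52749373e+00,  7.24528665e-06,
        1.39471953e+00, -1.26087942e-01]), 'joint_vel': array([ 0.00038376, -0.00029882, -0.00317346, -0.00046989, -0.0009667 ,
        0.00116759]), 'joint_torque': array([ 1.97099449e-03, -4.95944524e+01, -3.88517332e+01,  6.99627679e-02,
        5.14209433e-02, -4.99043358e-05]), 'eef_pos': array([ 0.14350657, -0.6076958 ,  0.20684637]), 'tcp_rot': array([-8.85375408e-04,  9.93292499e-01,  1.15625374e-01,  1.25997746e-05]), 'wrist_force': array([-0.82593543,  0.36329296, -0.04939719]), 'ft_torque': array([ 0.03719952,  0.00769328, -0.00957964]), 'grasp_force': 0.0, 'finger_gap': 0.08728703836850463}
```

View pics/scene0.png

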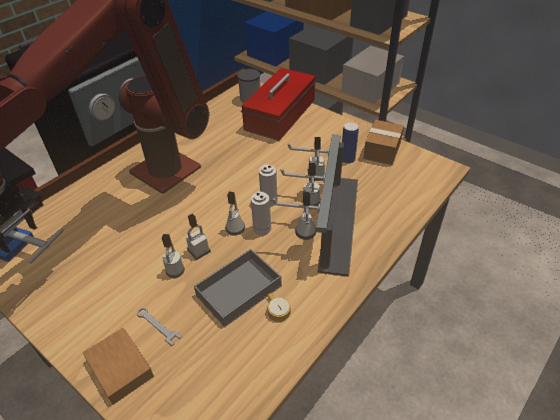

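View pics/top0.png

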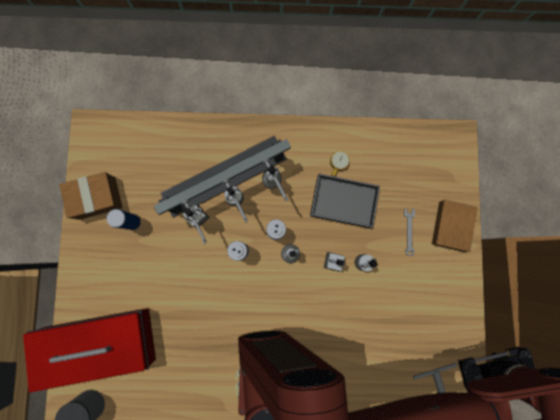

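Three loose bottles (top view: cone ~(291,254), square ~(335,261), round ~(367,263)), driers at (276,229) and (237,251), crate ~(345,201), rack tilted. I'll zoom in on these.

```bash
cat > h.py <<'E'
import numpy as np, cv2
from scipy.spatial.transform import Rotation as R
from plant import arm
class Cam:
    def __init__(s,n):
        p=arm.camera_params(n); s.f=210/np.tan(np.radians(p['vfov']/2)); s.c=np.array([p['cx'],p['cy']]); s.t=np.array(p['xyz'])
        w,x,y,z=p['rotation']; s.R=R.from_quat([x,y,z,w]).as_matrix()
    def proj(s,P):
        c=(np.atleast_2d(P)-s.t)@s.R; return c[:,:2]/c[:,2:]*s.f+s.c
    def at(s,uv,z):
        d=s.R@np.append((np.array(uv)-s.c)/s.f,1); return s.t+d*(z-s.t[2])/d[2]
S,T=Cam("scene"),Cam("top")
def crop(n,src,x,y,w,h,k,cam=None):
    im=arm.capture(src)[:,:,::-1]
    cv2.imwrite(f"pics/{n}.png",cv2.resize(im[y:y+h,x:x+w],None,fx=k,fy=k,interpolation=cv2.INTER_CUBIC))
E
python3 - <<'E'
from h import *
crop("topz","top",150,125,250,160,3.2); crop("scz","scene",150,120,220,160,3.6)
for n,uv,z in[("d1",(276,229),.16),("d2",(237,251),.16),("cone",(291,254),.16),("sq",(338,263),.16),("rd",(371,264),.16)]: print(n,T.at(uv,z))
E
```

```text
d1 [ 0.51286743 -0.01341748  0.16      ]
d2 [0.44098457 0.10747759 0.16      ]
cone [ 0.43534165 -0.06237782  0.16      ]
sq [ 0.41048626 -0.21077602  0.16      ]
rd [ 0.40960045 -0.31499477  0.16      ]
```

View pics/topz.png

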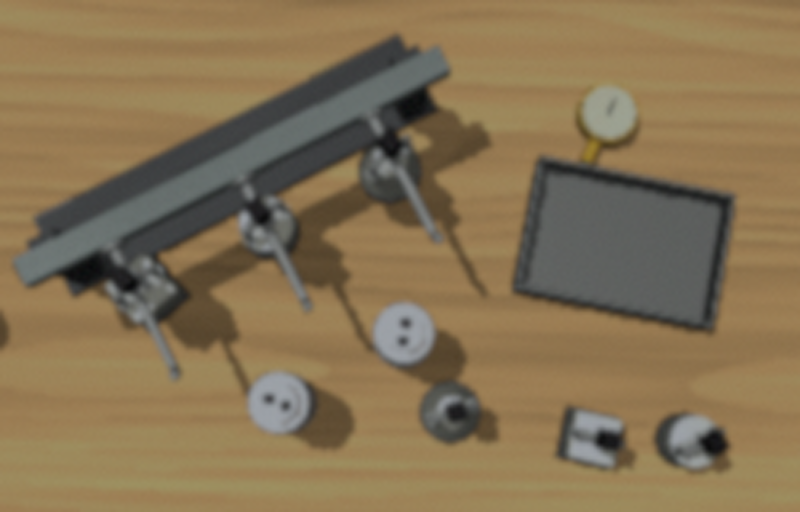

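View pics/scz.png

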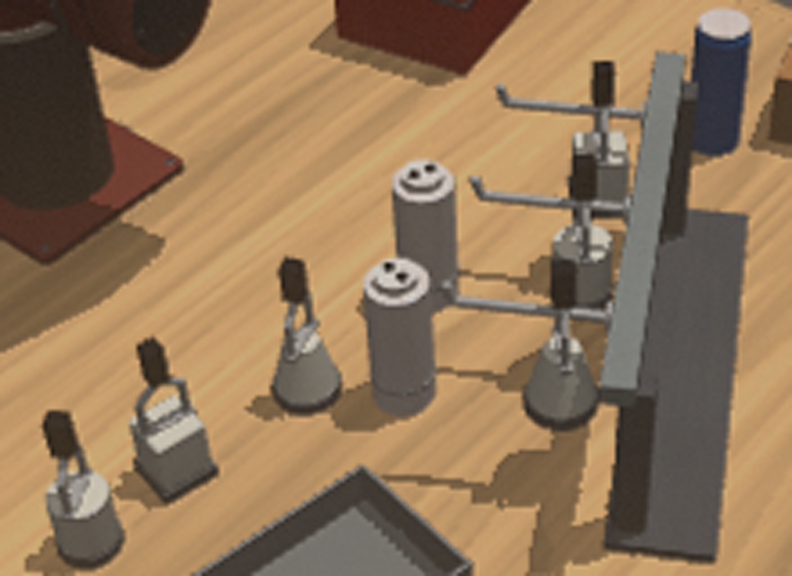

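Hooks: hook0 carries square, hook1 round, hook2 cone. Now fit poses from both views.

```bash
cat > meas.py <<'E'
from h import *
from scipy.optimize import least_squares
t=lambda x,y:((x+.5)/3.2-.5+150,(y+.5)/3.2-.5+125)
s=lambda x,y:((x+.5)/3.6-.5+150,(y+.5)/3.6-.5+120)
def fit(obs,p0,name):
    # obs: (cam,uv,local point)
    def f(p):
        c,q=np.cos(p[2]),np.sin(p[2]); M=np.array([[c,-q,0],[q,c,0],[0,0,1]])
        return np.concatenate([C.proj(M@np.array(l)+[p[0],p[1],0])[0]-uv for C,uv,l in obs])
    r=least_squares(f,p0); print(name,np.round(r.x[:2],4),"yaw",round(np.degrees(r.x[2]),1),"res",np.round(r.fun,1)); return r.x
if __name__=="__main__":
    rk=fit([(T,t(175,374),(-.142,.14,.219)),(T,t(306,306),(-.142,0,.219)),(T,t(437,240),(-.142,-.14,.219)),
     (S,s(500,90),(-.142,.14,.219)),(S,s(476,181),(-.142,0,.219)),(S,s(447,287),(-.142,-.14,.219)),
     (T,t(28,285),(0,.23,.212)),(T,t(450,70),(0,-.23,.212))],[.6,.05,-.4],"rack")
    fit([(T,t(541,157),(.075,.11,.05)),(T,t(733,197),(.075,-.11,.05)),(T,t(712,331),(-.075,-.11,.05)),(T,t(515,292),(-.075,.11,.05))],[.6,-.2,-.2],"crate")
    for n,a,b in[("d1",t(404,331),s(398,276)),("d2",t(280,401),s(424,176))]:
        print(n,T.at(a,.157),S.at(b,.157))
    for n,a,b in[("cone",t(457,411),s(293,260)),("sq",t(608,440),s(150,341)),("rd",t(712,441),s(58,413))]:
        print(n,T.at(a,.1665),S.at(b,.1665))
    for n,b in[("conefoot",s(308,395)),("sqfoot",s(175,475)),("rdfoot",s(88,543))]: print(n,S.at(b,.007))
    c,q=np.cos(rk[2]),np.sin(rk[2]); ax=np.array([c,q]);ay=np.array([-q,c])
    for k,(a,b) in enumerate([(t(118,265),s(602,64)),(t(255,200),s(583,152)),(t(388,138),s(563,260))]):
        for C,u in((T,a),(S,b)):
            d=C.at(u,.253)[:2]-rk[:2]; print("hung",k,d@ax,d@ay)
E
python3 meas.py
```

```text
rack [0.66   0.1493] yaw 28.9 res [-0.7 -0.4  0.  -0.6  0.1 -1.2 -1.1 -0.5 -1.6  0.  -1.7 -0.1 -1.9 -0.4
  0.3 -1. ]
crate [ 0.6228 -0.253 ] yaw -10.0 res [-0.7  0.2  0.9 -0.   0.3  0.1 -0.5 -0.2]
d1 [ 0.51590983 -0.01309095  0.157     ] [ 0.52012824 -0.00592014  0.157     ]
d2 [0.44422215 0.10734704 0.157     ] [0.44798288 0.11611425 0.157     ]
cone [ 0.43828104 -0.06659757  0.1665    ] [ 0.43796255 -0.05554862  0.1665    ]
sq [ 0.41336285 -0.2148706   0.1665    ] [ 0.41108051 -0.20701124  0.1665    ]
rd [ 0.41458477 -0.31703324  0.1665    ] [ 0.41231751 -0.31242868  0.1665    ]
conefoot [ 0.45040501 -0.06938327  0.007     ]
sqfoot [ 0.42205641 -0.21884373  0.007     ]
rdfoot [ 0.41813939 -0.32198191  0.007     ]
hung 0 -0.03376888109642036 0.13608235500804514
hung 0 -0.04168996918054432 0.1474771683846259
hung 1 -0.03764142413803166 -0.0026349691374317787
hung 1 -0.04231565832230699 0.014873409797736681
hung 2 -0.042391246969379674 -0.13899719305437655
hung 2 -0.04027918951849222 -0.1278864886862139
```

```bash
cat > go.py <<'E'
import sys
from h import *
# usage: go.py x y z phi  -> delta in tool frame AFTER twisting to phi
def go(x,y,z,phi):
    o=arm.observe(); w,a,b,c=o['tcp_rot']; M=R.from_quat([a,b,c,w]).as_matrix()
    cur=np.degrees(np.arctan2(M[1,0],M[0,0])); d=np.array([x,y,z])-o['eef_pos']
    p=np.radians(phi); print("t",round(o['time'],2),"pos",np.round(o['eef_pos'],4),"phi",round(cur,2),"tilt",round(np.degrees(np.arccos(-M[2,2])),2),"F",np.round(o['wrist_force'],1),"gap",round(o['finger_gap'],4),"grip",round(o['grasp_force'],1),"q6",round(o['q'][5],2))
    print("twist",round((cur-phi+180)%360-180,1),"dxyz mm",np.round(1000*np.array([d[0]*np.cos(p)+d[1]*np.sin(p),d[0]*np.sin(p)-d[1]*np.cos(p),-d[2]]),1))
if __name__=="__main__": go(*map(float,sys.argv[1:5]))
E
python3 go.py .518 -.0095 .36 28.9
```

```text
t 0.2 pos [ 0.1435 -0.6079  0.2071] phi 13.28 tilt 0.07 F [-0.2  0.4  0.2] gap 0.0871 grip 0.0 q6 -0.13
twist -15.6 dxyz mm [ 617.  -342.9 -152.9]
```

carry_out(
  plan=[
    {"delta_pos":[0,0,-38],"twist":-5.2},
    {"delta_pos":[0,0,-38],"twist":-5.2},
    {"delta_pos":[0,0,-38],"twist":-5.3},
    {"delta_pos":[0,0,-38],"twist":0},
  ],
)

```text
time: 0.53
eef_pos: [0.1435, -0.6078, 0.3611]
tcp_rot: [-0.0, 0.968, 0.253, 0.0]
wrist_force: [0.4, 0.1, -0.1]
finger_gap: 0.0871
grasp_force: 0.0
```

carry_out(
  plan=[
    {"delta_pos":[31,-17,0],"twist":0},
    {"delta_pos":[31,-17,0],"twist":0},
    {"delta_pos":[31,-17,0],"twist":0},
    {"delta_pos":[31,-17,0],"twist":0},
    {"delta_pos":[31,-17,0],"twist":0},
    {"delta_pos":[31,-17,0],"twist":0},
    {"delta_pos":[31,-17,0],"twist":0},
    {"delta_pos":[31,-17,0],"twist":0},
    {"delta_pos":[31,-17,0],"twist":0},
    {"delta_pos":[31,-17,0],"twist":0},
    {"delta_pos":[31,-17,0],"twist":0},
    {"delta_pos":[31,-17,0],"twist":0},
    {"delta_pos":[31,-17,0],"twist":0},
    {"delta_pos":[31,-17,0],"twist":0},
    {"delta_pos":[31,-17,0],"twist":0},
    {"delta_pos":[31,-17,0],"twist":0},
    {"delta_pos":[31,-17,0],"twist":0},
    {"delta_pos":[31,-17,0],"twist":0},
    {"delta_pos":[31,-17,0],"twist":0},
    {"delta_pos":[27,-17,0],"twist":0},
  ],
)

```text
time: 2.2
eef_pos: [0.5185, -0.0104, 0.3596]
tcp_rot: [-0.0, 0.968, 0.25, 0.0]
wrist_force: [0.1, -0.3, 0.7]
finger_gap: 0.0869
grasp_force: 0.0
```

```bash
python3 - <<'E'
from h import *
from go import go
go(.518,-.0095,.23,28.9)
p=arm.observe()['eef_pos']; w,a,b,c=arm.observe()['tcp_rot']; M=R.from_quat([a,b,c,w]).as_matrix()
im=arm.capture("scene")[:,:,::-1].copy(); tm=arm.capture("top")[:,:,::-1].copy()
for sgn in(-1,1):
    print("tip",sgn,S.proj(p+M@[0,sgn*.0435,.017]),T.proj(p+M@[0,sgn*.0435,.017]))
k=4;x,y=200,110
a=cv2.resize(im[y:y+140,x:x+190],None,fx=k,fy=k,interpolation=cv2.INTER_CUBIC)
for sgn in(-1,1):
    for X in (-.0095,.0095):
        u=S.proj(p+M@[X,sgn*.0435,.017])[0]; cv2.circle(a,tuple(int(v) for v in ((u+.5-[x,y])*k)),3,(0,0,255),-1)
cv2.imwrite("pics/tcp_s.png",a)
E
```

```text
t 2.2 pos [ 0.5185 -0.0104  0.3596] phi 29.01 tilt 0.01 F [ 0.1 -0.3  0.7] gap 0.0869 grip 0.0 q6 0.89
twist 0.1 dxyz mm [  0.   -1.  129.6]
tip -1 [[258.65175543 142.67269938]] [[261.59745567 230.50519653]]
tip 1 [[252.50778085 160.49613709]] [[289.96933598 215.64137454]]
```

View pics/tcp_s.png

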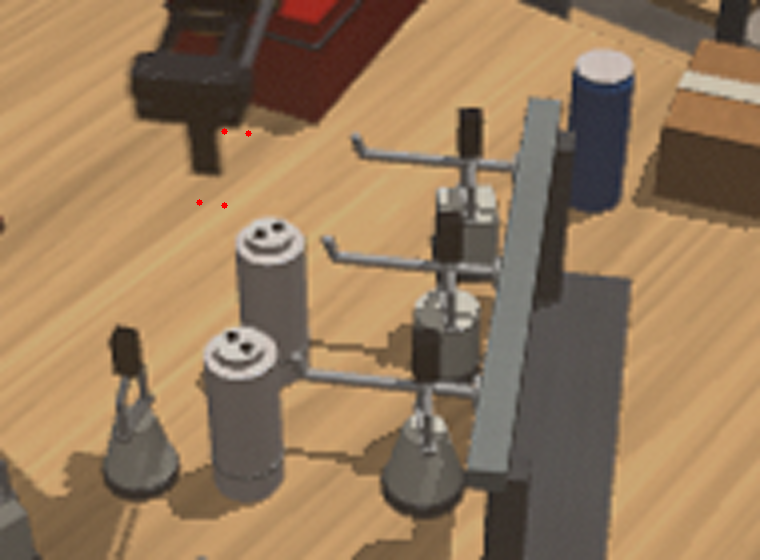

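Scene view: visible fingertip at zoom (205,172), about 8 px above the prediction, so I'll check it against the top view.

```bash
python3 - <<'E'
from h import *
p=arm.observe()['eef_pos']; w,a,b,c=arm.observe()['tcp_rot']; M=R.from_quat([a,b,c,w]).as_matrix()
k=4
def ov(n,C,x,y,W,H):
    im=arm.capture(n)[:,:,::-1]
    a=cv2.resize(im[y:y+H,x:x+W],None,fx=k,fy=k,interpolation=cv2.INTER_CUBIC)
    for sgn in(-1,1):
      for X in (-.0095,.0095):
       for Z,col in((.017,(0,0,255)),(-.053,(0,255,0))):
        for Y in (.0435,.0585):
         u=C.proj(p+M@[X,sgn*Y,Z])[0]; cv2.circle(a,tuple(int(v) for v in ((u+.5-[x,y])*k)),2,col,-1)
    for X in(-.0375,.0375):
        for Y in(-.095,.095):
         u=C.proj(p+M@[X,Y,-.053])[0]; cv2.circle(a,tuple(int(v) for v in ((u+.5-[x,y])*k)),3,(255,255,0),-1)
    return a
cv2.imwrite("pics/ov.png",np.hstack([ov("top",T,220,170,98,120),ov("scene",S,215,85,98,120)]))
E
```

```text
(no output)
```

View pics/ov.png

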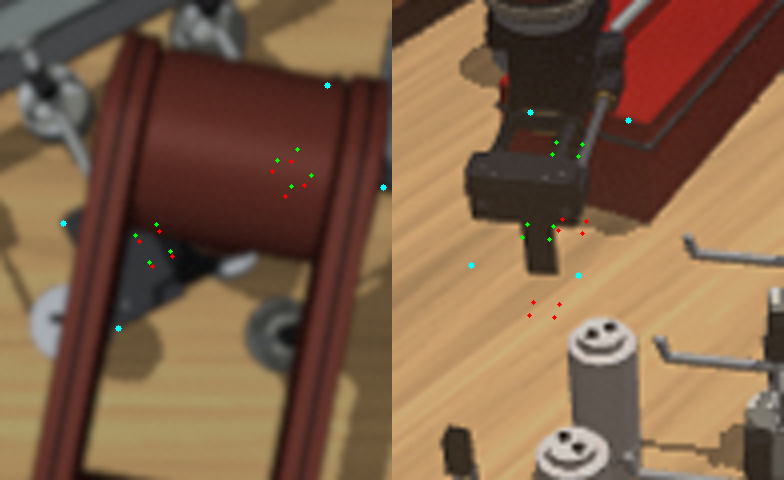

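```bash
python3 - <<'E'
from h import *
from meas import t,s
print("d1 top",S.at(s(399,281),.15),"bottom",S.at(s(402,394),0))
c,q=np.cos(np.radians(-10)),np.sin(np.radians(-10))
M=np.array([[c,-q,0],[q,c,0],[0,0,1]])
for l in[(.075,.11,.05),(.075,-.11,.05),(-.075,-.11,.05),(-.075,.11,.05)]: print("crate pred",S.proj(M@l+[.6228,-.253,0])[0],T.proj(M@l+[.6228,-.253,0])[0])
def ov(n,C,x,y,W,H,k):
    im=cv2.imread(f"pics/{n}0.png"); a=cv2.resize(im[y:y+H,x:x+W],None,fx=k,fy=k,interpolation=cv2.INTER_CUBIC)
    def pl(P,col): cv2.polylines(a,[np.int32((C.proj(P)+.5-[x,y])*k)],True,col,1)
    th=np.linspace(0,6.283,40)
    for X,Y in((.5165,-.0125),(.4445,.1085)):
        for z in(0,.15): pl(np.c_[X+.031*np.cos(th),Y+.031*np.sin(th),0*th+z],(0,0,255))
    L=np.array([(.075,.11,.05),(.075,-.11,.05),(-.075,-.11,.05),(-.075,.11,.05)]); pl(L@M.T+[.6228,-.253,0],(0,255,0)); pl(L*[1,1,0]@M.T+[.6228,-.253,0],(255,255,0))
    c2,q2=np.cos(np.radians(28.9)),np.sin(np.radians(28.9));N=np.array([[c2,-q2,0],[q2,c2,0],[0,0,1]])
    pl(np.array([(0,.23,.212),(0,-.23,.212)])@N.T+[.66,.1493,0],(255,0,255))
    for y0 in(-.14,0,.14): pl(np.array([(0,y0,.2),(-.135,y0,.2),(-.142,y0,.221)])@N.T+[.66,.1493,0],(0,255,255))
    return a
cv2.imwrite("pics/ovs.png",ov("scene",S,185,120,170,210,2.8)); cv2.imwrite("pics/ovt.png",ov("top",T,150,125,250,160,3.2))
E
```

```text
d1 top [ 0.52001849 -0.00494513  0.15      ] bottom [ 0.51657235 -0.00801125  0.        ]
crate pred [278.08703569 275.77671904] [318.02478939 173.88674792]
crate pred [219.28665243 317.51435123] [379.61681083 186.17726414]
crate pred [190.04734504 285.29212303] [372.46484634 228.15036495]
crate pred [247.64838165 247.92974529] [310.0803955  215.67290362]
```

View pics/ovs.png

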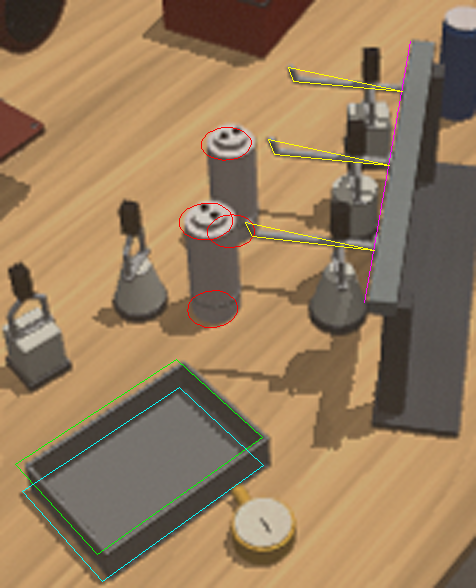

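View pics/ovt.png

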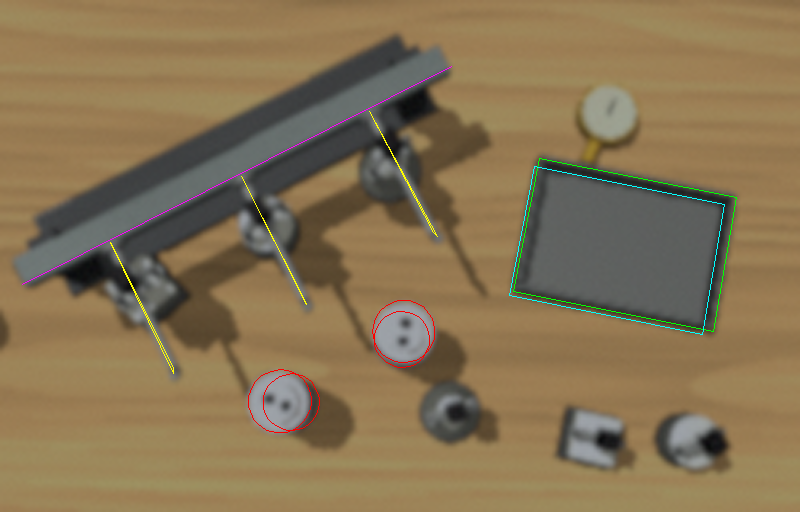

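The camera models fit the objects (scene is about 2.5 px off sideways) and top fits well. The gripper looks higher than reported in scene, so I'll descend part-way above drier 1 and compare directly.

carry_out(
  plan=[
    {"delta_pos":[0,0,26],"twist":0},
    {"delta_pos":[0,0,26],"twist":0},
    {"delta_pos":[0,0,26],"twist":0},
    {"delta_pos":[0,0,26],"twist":0},
    {"delta_pos":[0,0,26],"twist":0},
    {"delta_pos":[0,0,0],"twist":0},
    {"delta_pos":[0,0,0],"twist":0},
  ],
)

```text
time: 2.98
eef_pos: [0.5163, -0.0134, 0.2289]
tcp_rot: [-0.001, 0.968, 0.249, -0.002]
wrist_force: [-0.5, 0.2, 1.2]
finger_gap: 0.0872
grasp_force: 0.0
```

```bash
python3 - <<'E'
from h import *
from go import go
go(.518,-.0095,.12,28.9)
p=arm.observe()['eef_pos']; w,a,b,c=arm.observe()['tcp_rot']; M=R.from_quat([a,b,c,w]).as_matrix()
k=4
def ov(n,C,x,y,W,H):
    im=arm.capture(n)[:,:,::-1]
    a=cv2.resize(im[y:y+H,x:x+W],None,fx=k,fy=k,interpolation=cv2.INTER_CUBIC)
    for sgn in(-1,1):
      for X in (-.0095,.0095):
        for Y in (.0435,.0585):
         u=C.proj(p+M@[X,sgn*Y,.017])[0]; cv2.circle(a,tuple(int(v) for v in ((u+.5-[x,y])*k)),2,(0,0,255),-1)
    for X in(-.0375,.0375):
        for Y in(-.095,.095):
         u=C.proj(p+M@[X,Y,-.053])[0]; cv2.circle(a,tuple(int(v) for v in ((u+.5-[x,y])*k)),3,(255,255,0),-1)
    return a
cv2.imwrite("pics/ov2.png",np.hstack([ov("top",T,220,180,98,120),ov("scene",S,215,110,98,120)]))
E
```

```text
t 2.98 pos [ 0.5163 -0.0134  0.2289] phi 28.89 tilt 0.19 F [-0.5  0.2  1.2] gap 0.0872 grip 0.0 q6 0.89
twist -0.0 dxyz mm [  3.3  -2.6 108.9]
```

View pics/ov2.png

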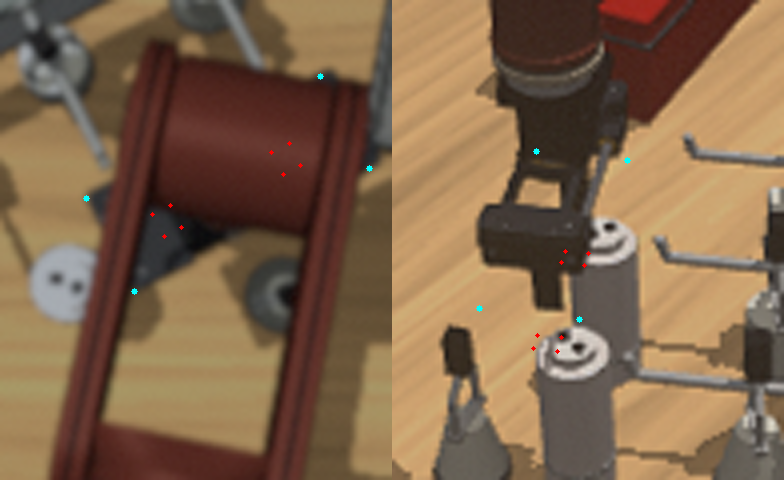

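Top view agrees with the reported pose horizontally. The gripper is over drier 1, so I'll descend slowly and check from near.

carry_out(
  plan=[
    {"delta_pos":[0,0,12],"twist":0},
    {"delta_pos":[0,0,12],"twist":0},
    {"delta_pos":[0,0,12],"twist":0},
    {"delta_pos":[0,0,12],"twist":0},
    {"delta_pos":[0,0,12],"twist":0},
    {"delta_pos":[0,0,12],"twist":0},
    {"delta_pos":[0,0,12],"twist":0},
    {"delta_pos":[0,0,0],"twist":0},
    {"delta_pos":[0,0,0],"twist":0},
  ],
)

```text
time: 3.83
eef_pos: [0.5169, -0.0122, 0.1446]
tcp_rot: [-0.001, 0.968, 0.25, -0.001]
wrist_force: [0.1, 0.2, 0.0]
finger_gap: 0.0868
grasp_force: 0.0
```

```bash
python3 - <<'E'
from h import *
from go import go
go(.516,-.0125,.12,28.9)
a=arm.capture("scene")[110:250,200:300,::-1]; b=arm.capture("top")[170:310,210:310,::-1]
cv2.imwrite("pics/n1.png",cv2.resize(np.hstack([a,b]),None,fx=4,fy=4,interpolation=cv2.INTER_CUBIC))
E
```

```text
t 3.83 pos [ 0.5169 -0.0122  0.1446] phi 28.98 tilt 0.13 F [0.1 0.2 0. ] gap 0.0868 grip 0.0 q6 0.89
twist 0.1 dxyz mm [-1.  -0.2 24.6]
```

View pics/n1.png

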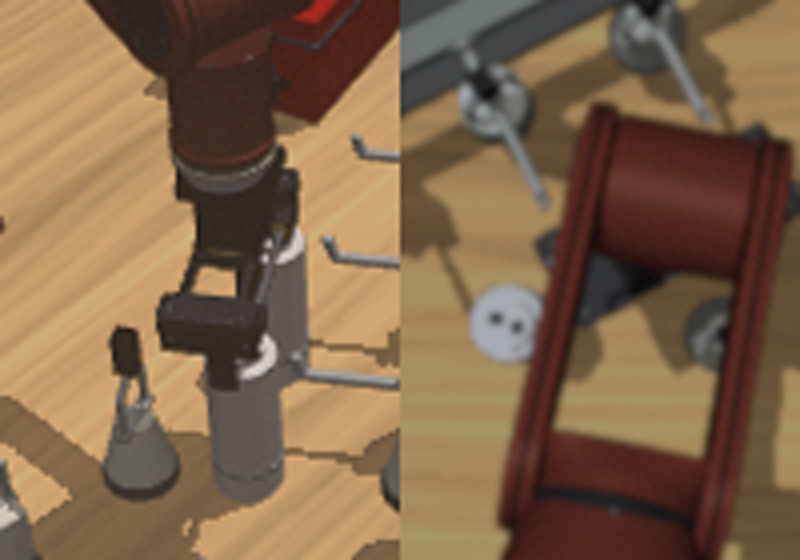

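The near finger sits in front of drier 1, slightly to tool −x. I'll nudge it +3 mm, lower it and close gently.

carry_out(
  plan=[
    {"delta_pos":[3,0,0],"twist":0},
    {"delta_pos":[0,0,8],"twist":0},
    {"delta_pos":[0,0,8],"twist":0},
    {"delta_pos":[0,0,8],"twist":0},
    {"delta_pos":[0,0,0],"twist":0},
  ],
)

```text
time: 4.35
eef_pos: [0.5187, -0.0106, 0.1193]
tcp_rot: [-0.001, 0.968, 0.25, -0.002]
wrist_force: [-0.4, -0.0, 0.3]
finger_gap: 0.0869
grasp_force: 0.0
```

carry_out(
  plan=[
    {"delta_pos":[0,0,0],"twist":0},
    {"delta_pos":[0,0,0],"twist":0},
    {"delta_pos":[0,0,0],"twist":0},
    {"delta_pos":[0,0,0],"twist":0},
    {"delta_pos":[0,0,0],"twist":0},
    {"delta_pos":[0,0,0],"twist":0},
    {"delta_pos":[0,0,0],"twist":0},
    {"delta_pos":[0,0,0],"twist":0},
  ],
  gripper=50,
  newtons=8,
)

```text
time: 5.02
eef_pos: [0.5205, -0.0107, 0.1222]
tcp_rot: [-0.0, 0.968, 0.25, 0.0]
wrist_force: [-1.2, 2.2, 3.7]
finger_gap: 0.0619
grasp_force: 8.0
```

```bash
python3 - <<'E'
from h import *
from go import go
go(.516,-.0125,.12,28.9)
a=arm.capture("scene")[110:250,200:300,::-1]; b=arm.capture("top")[170:310,210:310,::-1]
cv2.imwrite("pics/n2.png",cv2.resize(np.hstack([a,b]),None,fx=4,fy=4,interpolation=cv2.INTER_CUBIC))
E
```

```text
t 5.02 pos [ 0.5205 -0.0107  0.1222] phi 28.99 tilt 0.03 F [-1.2  2.2  3.7] gap 0.0619 grip 8.0 q6 0.89
twist 0.1 dxyz mm [-4.8 -0.6  2.2]
```

View pics/n2.png

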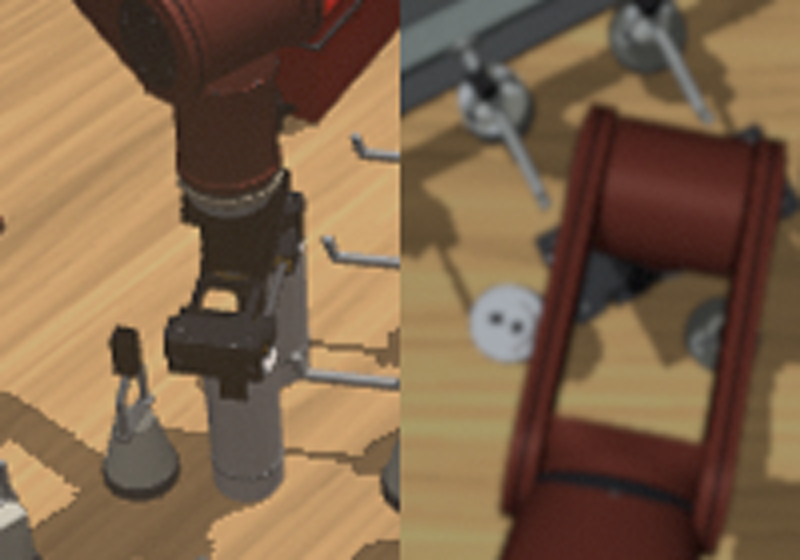

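Gripped at 61.9 mm (drier is 62) and the finger is centred. Firm up the grip and lift.

carry_out(
  plan=[
    {"delta_pos":[0,0,0],"twist":0},
    {"delta_pos":[0,0,0],"twist":0},
    {"delta_pos":[0,0,-8],"twist":0},
    {"delta_pos":[0,0,-14],"twist":0},
    {"delta_pos":[0,0,-16],"twist":0},
    {"delta_pos":[0,0,-16],"twist":0},
    {"delta_pos":[0,0,-16],"twist":0},
    {"delta_pos":[0,0,-16],"twist":0},
    {"delta_pos":[0,0,-16],"twist":0},
    {"delta_pos":[0,0,-16],"twist":0},
    {"delta_pos":[0,0,-16],"twist":0},
    {"delta_pos":[0,0,-16],"twist":0},
    {"delta_pos":[0,0,-16],"twist":0},
    {"delta_pos":[0,0,-16],"twist":0},
    {"delta_pos":[0,0,-16],"twist":0},
    {"delta_pos":[0,0,-16],"twist":0},
    {"delta_pos":[0,0,-16],"twist":0},
    {"delta_pos":[0,0,-8],"twist":0},
  ],
  newtons=35,
)

```text
time: 6.62
eef_pos: [0.5204, -0.0115, 0.361]
tcp_rot: [0.001, 0.968, 0.25, 0.0]
wrist_force: [1.1, -0.9, -5.0]
finger_gap: 0.0613
grasp_force: 35.0
```

carry_out(
  plan=[
    {"delta_pos":[0,0,0],"twist":-6.4},
    {"delta_pos":[0,0,0],"twist":-6.4},
    {"delta_pos":[0,0,0],"twist":-6.4},
    {"delta_pos":[0,0,0],"twist":-6.4},
    {"delta_pos":[0,0,0],"twist":-6.4},
    {"delta_pos":[0,0,0],"twist":-6.4},
    {"delta_pos":[0,0,0],"twist":-6.4},
    {"delta_pos":[0,0,0],"twist":-6.2},
    {"delta_pos":[0,0,0],"twist":0},
  ],
)

```text
time: 7.37
eef_pos: [0.5198, -0.0112, 0.3585]
tcp_rot: [-0.001, 0.765, 0.644, -0.001]
wrist_force: [-0.6, -0.2, -5.8]
finger_gap: 0.0612
grasp_force: 35.0
```

```bash
python3 go.py .6155 -.3005 .36 80
```

```text
t 7.37 pos [ 0.5198 -0.0112  0.3585] phi 80.18 tilt 0.14 F [-0.6 -0.2 -5.8] gap 0.0612 grip 35.0 q6 -0.0
twist 0.2 dxyz mm [-268.3  144.5   -1.5]
```

carry_out(
  plan=[
    {"delta_pos":[-10,5,0],"twist":0},
    {"delta_pos":[-18,9.7,0],"twist":0},
    {"delta_pos":[-18,9.7,0],"twist":0},
    {"delta_pos":[-18,9.7,0],"twist":0},
    {"delta_pos":[-18,9.7,0],"twist":0},
    {"delta_pos":[-18,9.7,0],"twist":0},
    {"delta_pos":[-18,9.7,0],"twist":0},
    {"delta_pos":[-18,9.7,0],"twist":0},
    {"delta_pos":[-18,9.7,0],"twist":0},
    {"delta_pos":[-18,9.7,0],"twist":0},
    {"delta_pos":[-18,9.7,0],"twist":0},
    {"delta_pos":[-18,9.7,0],"twist":0},
    {"delta_pos":[-18,9.7,0],"twist":0},
    {"delta_pos":[-18,9.7,0],"twist":0},
    {"delta_pos":[-18,9.7,0],"twist":0},
    {"delta_pos":[-6,3,0],"twist":0},
    {"delta_pos":[0,0,0],"twist":0},
    {"delta_pos":[0,0,0],"twist":0},
  ],
)

```text
time: 8.87
eef_pos: [0.6149, -0.3001, 0.3588]
tcp_rot: [-0.001, 0.767, 0.642, -0.0]
wrist_force: [0.3, 0.4, -6.0]
finger_gap: 0.061
grasp_force: 35.0
```

carry_out(
  plan=[
    {"delta_pos":[0,0,15],"twist":0},
    {"delta_pos":[0,0,15],"twist":0},
    {"delta_pos":[0,0,15],"twist":0},
    {"delta_pos":[0,0,15],"twist":0},
    {"delta_pos":[0,0,15],"twist":0},
    {"delta_pos":[0,0,15],"twist":0},
    {"delta_pos":[0,0,15],"twist":0},
    {"delta_pos":[0,0,15],"twist":0},
    {"delta_pos":[0,0,15],"twist":0},
    {"delta_pos":[0,0,15],"twist":0},
    {"delta_pos":[0,0,0],"twist":0},
    {"delta_pos":[0,0,0],"twist":0},
  ],
)

```text
time: 9.87
eef_pos: [0.6146, -0.2983, 0.2091]
tcp_rot: [-0.001, 0.766, 0.643, -0.0]
wrist_force: [0.7, -0.0, -4.6]
finger_gap: 0.0612
grasp_force: 35.0
```

```bash
python3 - <<'E'
from h import *
from go import go
go(.6155,-.3005,.13,80)
a=arm.capture("scene")[190:340,170:310,::-1]
cv2.imwrite("pics/n3.png",cv2.resize(a,None,fx=4,fy=4,interpolation=cv2.INTER_CUBIC))
E
```

```text
t 9.87 pos [ 0.6146 -0.2983  0.2091] phi 80.01 tilt 0.15 F [ 0.7 -0.  -4.6] gap 0.0612 grip 35.0 q6 -0.39
twist 0.0 dxyz mm [-2.   1.2 79.1]
```

View pics/n3.png

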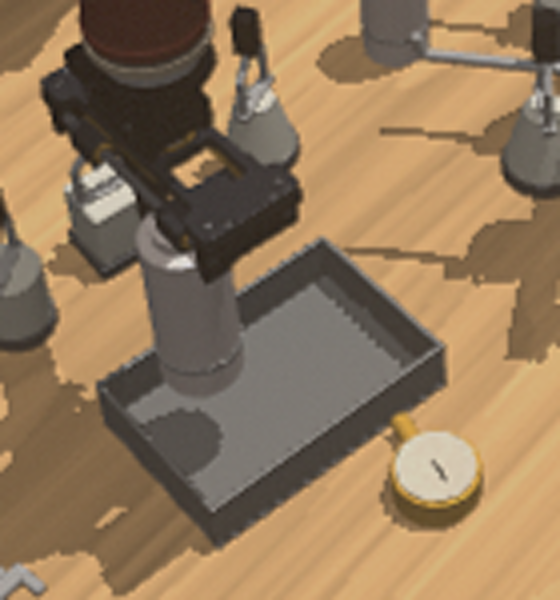

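The drier hangs over the −y half of the crate, slightly towards −y and the robot. Nudge (6,4), lower and release.

carry_out(
  plan=[
    {"delta_pos":[6,4,0],"twist":0},
    {"delta_pos":[0,0,12],"twist":0},
    {"delta_pos":[0,0,12],"twist":0},
    {"delta_pos":[0,0,12],"twist":0},
    {"delta_pos":[0,0,12],"twist":0},
    {"delta_pos":[0,0,12],"twist":0},
    {"delta_pos":[0,0,12],"twist":0},
    {"delta_pos":[0,0,4],"twist":0},
    {"delta_pos":[0,0,2],"twist":0},
    {"delta_pos":[0,0,2],"twist":0},
    {"delta_pos":[0,0,1],"twist":0},
    {"delta_pos":[0,0,1],"twist":0},
    {"delta_pos":[0,0,1],"twist":0},
    {"delta_pos":[0,0,0],"twist":0},
    {"delta_pos":[0,0,0],"twist":0},
  ],
)

```text
time: 11.17
eef_pos: [0.6206, -0.2948, 0.1274]
tcp_rot: [0.0, 0.766, 0.643, 0.0]
wrist_force: [0.3, -0.0, -4.2]
finger_gap: 0.0611
grasp_force: 35.0
```

carry_out(
  plan=[
    {"delta_pos":[0,0,1],"twist":0},
    {"delta_pos":[0,0,1],"twist":0},
    {"delta_pos":[0,0,0],"twist":0},
    {"delta_pos":[0,0,0],"twist":0},
  ],
)

```text
time: 11.5
eef_pos: [0.6207, -0.2953, 0.1273]
tcp_rot: [0.001, 0.766, 0.643, 0.0]
wrist_force: [-3.2, 1.0, 5.2]
finger_gap: 0.0608
grasp_force: 35.1
```

carry_out(
  plan=[
    {"delta_pos":[0,0,1],"twist":0},
    {"delta_pos":[0,0,1],"twist":0},
    {"delta_pos":[0,0,0],"twist":0},
    {"delta_pos":[0,0,0],"twist":0},
  ],
)

```text
time: 11.83
eef_pos: [0.6208, -0.2957, 0.1272]
tcp_rot: [0.001, 0.766, 0.643, -0.0]
wrist_force: [-6.7, 1.9, 13.0]
finger_gap: 0.0611
grasp_force: 35.2
```

carry_out(
  plan=[
    {"delta_pos":[0,0,-2],"twist":0},
    {"delta_pos":[0,0,-1],"twist":0},
    {"delta_pos":[0,0,0],"twist":0},
  ],
)

```text
time: 12.08
eef_pos: [0.6208, -0.2951, 0.1272]
tcp_rot: [0.001, 0.766, 0.643, 0.0]
wrist_force: [-2.1, 0.3, 5.1]
finger_gap: 0.0614
grasp_force: 35.0
```

carry_out(
  plan=[
    {"delta_pos":[0,0,0],"twist":0},
    {"delta_pos":[0,0,0],"twist":0},
    {"delta_pos":[0,0,0],"twist":0},
    {"delta_pos":[0,0,0],"twist":0},
    {"delta_pos":[0,0,0],"twist":0},
    {"delta_pos":[0,0,-10],"twist":0},
    {"delta_pos":[0,0,-25],"twist":0},
    {"delta_pos":[0,0,-35],"twist":0},
    {"delta_pos":[0,0,-35],"twist":0},
    {"delta_pos":[0,0,-35],"twist":0},
    {"delta_pos":[0,0,-35],"twist":0},
    {"delta_pos":[0,0,-35],"twist":0},
    {"delta_pos":[0,0,-23],"twist":0},
    {"delta_pos":[0,0,0],"twist":0},
  ],
  gripper=87,
)

```text
time: 13.25
eef_pos: [0.6221, -0.2957, 0.3681]
tcp_rot: [0.006, 0.766, 0.643, 0.002]
wrist_force: [0.7, -1.1, 1.7]
finger_gap: 0.0874
grasp_force: 0.0
```

```bash
python3 go.py .447 .111 .36 28.9; python3 -c "
from h import *
crop('cr','scene',165,185,200,150,4)"
```

```text
t 13.25 pos [ 0.6221 -0.2957  0.3681] phi 79.99 tilt 0.72 F [ 0.7 -1.1  1.7] gap 0.0874 grip 0.0 q6 -0.38
twist 51.1 dxyz mm [  43.2 -440.7    8.1]
```

View pics/cr.png

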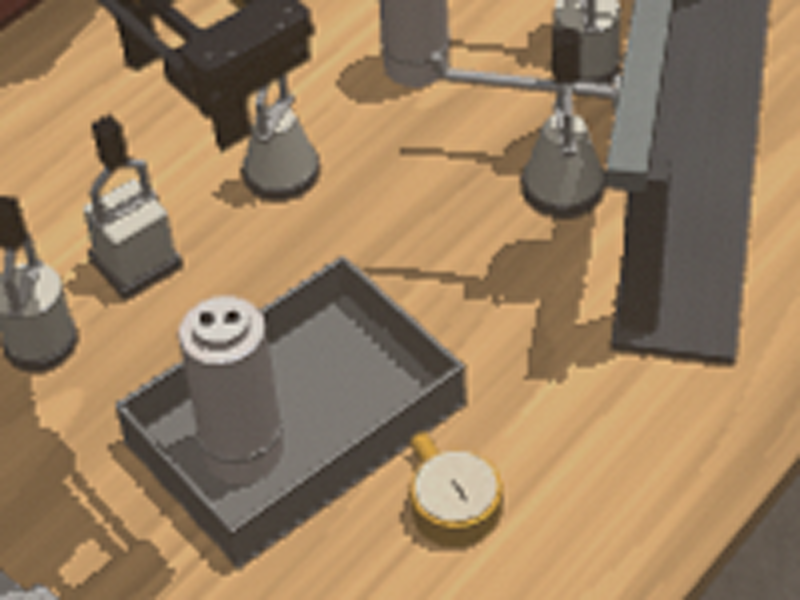

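```bash
cat > disc.py <<'E'
from h import *
def disc(im,uv,r,thr=None,mode="hi"):
    x,y=map(int,uv); g=cv2.cvtColor(np.ascontiguousarray(im[y-r:y+r,x-r:x+r]),cv2.COLOR_BGR2HSV)
    m=((g[...,2]>(thr or 150))&(g[...,1]<60)).astype(np.uint8)
    n,l,st,c=cv2.connectedComponentsWithStats(m); k=1+np.argmax(st[1:,4]); return c[k]+[x-r,y-r],st[k]
if __name__=="__main__":
    for n,C,pts in(("top",T,[(276,229),(237,251)]),("scene",S,[(260,197),(268,170)])):
        im=cv2.imread(f"pics/{n}0.png"); now=arm.capture(n)[:,:,::-1]
        for k,(u,i) in enumerate([(pts[0],im),(pts[1],im),(pts[1],now)]):
            p,st=disc(i,u,14); print(n,k,p.round(1),st[2:],C.at(p,.153).round(4))
E
python3 disc.py
```

```text
top 0 [275.1 228.1] [ 18  18 184] [ 0.5161 -0.0106  0.153 ]
top 1 [235.1 249.7] [ 18  19 178] [0.4448 0.1142 0.153 ]
top 2 [236.1 250.2] [ 19  20 278] [0.4436 0.1109 0.153 ]
scene 0 [259.8 197.8] [ 18  13 131] [ 0.5207 -0.0089  0.153 ]
scene 1 [267.2 169.8] [ 17  12 109] [0.4485 0.1139 0.153 ]
scene 2 [267.3 169.9] [ 17  12 114] [0.4492 0.1137 0.153 ]
```

carry_out(
  plan=[
    {"delta_pos":[0,0,0],"twist":6.4},
    {"delta_pos":[0,0,0],"twist":6.4},
    {"delta_pos":[0,0,0],"twist":6.4},
    {"delta_pos":[0,0,0],"twist":6.4},
    {"delta_pos":[0,0,0],"twist":6.4},
    {"delta_pos":[0,0,0],"twist":6.4},
    {"delta_pos":[0,0,0],"twist":6.4},
    {"delta_pos":[0,0,0],"twist":6.3},
  ],
)

```text
time: 14.07
eef_pos: [0.6196, -0.2942, 0.3559]
tcp_rot: [-0.002, 0.969, 0.247, -0.002]
wrist_force: [0.1, -0.3, 0.2]
finger_gap: 0.0869
grasp_force: 0.0
```

carry_out(
  plan=[
    {"delta_pos":[2,-24,0],"twist":0},
    {"delta_pos":[2,-26,0],"twist":0},
    {"delta_pos":[2,-26,0],"twist":0},
    {"delta_pos":[3,-26,0],"twist":0},
    {"delta_pos":[3,-26,0],"twist":0},
    {"delta_pos":[3,-26,0],"twist":0},
    {"delta_pos":[3,-26,0],"twist":0},
    {"delta_pos":[3,-26,0],"twist":0},
    {"delta_pos":[3,-26,0],"twist":0},
    {"delta_pos":[3,-26,0],"twist":0},
    {"delta_pos":[3,-26,0],"twist":0},
    {"delta_pos":[3,-26,0],"twist":0},
    {"delta_pos":[3,-26,0],"twist":0},
    {"delta_pos":[3,-26,0],"twist":0},
    {"delta_pos":[3,-26,0],"twist":0},
    {"delta_pos":[2,-26,0],"twist":0},
    {"delta_pos":[2,-25,0],"twist":0},
    {"delta_pos":[0,0,0],"twist":0},
    {"delta_pos":[0,0,0],"twist":0},
    {"delta_pos":[0,0,0],"twist":0},
  ],
)

```text
time: 15.73
eef_pos: [0.4482, 0.1116, 0.3575]
tcp_rot: [0.0, 0.968, 0.25, -0.001]
wrist_force: [-0.2, -0.3, -0.4]
finger_gap: 0.0871
grasp_force: 0.0
```

```bash
python3 go.py .447 .112 .12 28.9; python3 - <<'E'
from disc import *
for n,C,u in(("top",T,(353,208)),("scene",S,(221,266))):
    p,st=disc(arm.capture(n)[:,:,::-1],u,18); print(n,p.round(1),st[2:],C.at(p,.158).round(4))
E
```

```text
t 15.73 pos [0.4482 0.1116 0.3575] phi 28.91 tilt 0.13 F [-0.2 -0.3 -0.4] gap 0.0871 grip 0.0 q6 1.14
twist 0.0 dxyz mm [ -0.9  -0.9 237.5]
top [364.1 199. ] [ 14  17 171] [ 0.616  -0.2944  0.158 ]
scene [220.2 266.8] [ 21  17 219] [ 0.6214 -0.2962  0.158 ]
```

carry_out(
  plan=[
    {"delta_pos":[0,0,30],"twist":0},
    {"delta_pos":[0,0,30],"twist":0},
    {"delta_pos":[0,0,30],"twist":0},
    {"delta_pos":[0,0,30],"twist":0},
    {"delta_pos":[0,0,30],"twist":0},
    {"delta_pos":[0,0,15],"twist":0},
    {"delta_pos":[0,0,12],"twist":0},
    {"delta_pos":[0,0,12],"twist":0},
    {"delta_pos":[0,0,12],"twist":0},
    {"delta_pos":[0,0,12],"twist":0},
    {"delta_pos":[0,0,12],"twist":0},
    {"delta_pos":[0,0,12],"twist":0},
    {"delta_pos":[0,0,0],"twist":0},
    {"delta_pos":[0,0,0],"twist":0},
  ],
)

```text
time: 17.0
eef_pos: [0.4483, 0.1119, 0.1215]
tcp_rot: [-0.0, 0.968, 0.249, -0.0]
wrist_force: [-0.4, -0.0, 0.0]
finger_gap: 0.0871
grasp_force: 0.0
```

carry_out(
  plan=[
    {"delta_pos":[0,0,0],"twist":0},
    {"delta_pos":[0,0,0],"twist":0},
    {"delta_pos":[0,0,0],"twist":0},
    {"delta_pos":[0,0,0],"twist":0},
    {"delta_pos":[0,0,0],"twist":0},
    {"delta_pos":[0,0,0],"twist":0},
    {"delta_pos":[0,0,0],"twist":0},
    {"delta_pos":[0,0,0],"twist":0},
  ],
  gripper=50,
  newtons=10,
)

```text
time: 17.67
eef_pos: [0.4488, 0.1123, 0.1223]
tcp_rot: [-0.0, 0.968, 0.249, 0.0]
wrist_force: [-1.6, 3.0, 4.7]
finger_gap: 0.0613
grasp_force: 10.0
```

carry_out(
  plan=[
    {"delta_pos":[0,0,0],"twist":0},
    {"delta_pos":[0,0,0],"twist":0},
    {"delta_pos":[0,0,-8],"twist":0},
    {"delta_pos":[0,0,-14],"twist":0},
    {"delta_pos":[0,0,-16],"twist":0},
    {"delta_pos":[0,0,-16],"twist":0},
    {"delta_pos":[0,0,-16],"twist":0},
    {"delta_pos":[0,0,-16],"twist":0},
    {"delta_pos":[0,0,-16],"twist":0},
    {"delta_pos":[0,0,-16],"twist":0},
    {"delta_pos":[0,0,-16],"twist":0},
    {"delta_pos":[0,0,-16],"twist":0},
    {"delta_pos":[0,0,-16],"twist":0},
    {"delta_pos":[0,0,-16],"twist":0},
    {"delta_pos":[0,0,-16],"twist":0},
    {"delta_pos":[0,0,-16],"twist":0},
    {"delta_pos":[0,0,-16],"twist":0},
    {"delta_pos":[0,0,-8],"twist":0},
  ],
  newtons=35,
)

```text
time: 19.17
eef_pos: [0.4485, 0.1115, 0.3609]
tcp_rot: [0.0, 0.968, 0.249, 0.0]
wrist_force: [0.2, -0.5, -5.2]
finger_gap: 0.0612
grasp_force: 35.0
```

carry_out(
  plan=[
    {"delta_pos":[0,0,0],"twist":-6.4},
    {"delta_pos":[0,0,0],"twist":-6.4},
    {"delta_pos":[0,0,0],"twist":-6.4},
    {"delta_pos":[0,0,0],"twist":-6.4},
    {"delta_pos":[0,0,0],"twist":-6.4},
    {"delta_pos":[0,0,0],"twist":-6.4},
    {"delta_pos":[0,0,0],"twist":-6.4},
    {"delta_pos":[0,0,0],"twist":-6.3},
    {"delta_pos":[0,0,0],"twist":0},
  ],
)

```text
time: 19.92
eef_pos: [0.448, 0.1116, 0.3585]
tcp_rot: [-0.001, 0.765, 0.644, -0.001]
wrist_force: [-0.5, -0.2, -4.9]
finger_gap: 0.061
grasp_force: 35.0
```

```bash
python3 go.py .637 -.196 .36 80
```

```text
t 19.92 pos [0.448  0.1116 0.3585] phi 80.19 tilt 0.15 F [-0.5 -0.2 -4.9] gap 0.061 grip 35.0 q6 0.24
twist 0.2 dxyz mm [-270.1  239.6   -1.5]
```

carry_out(
  plan=[
    {"delta_pos":[-9,8,-5],"twist":0},
    {"delta_pos":[-18,16,-5],"twist":0},
    {"delta_pos":[-18,16,0],"twist":0},
    {"delta_pos":[-18,16,0],"twist":0},
    {"delta_pos":[-18,16,0],"twist":0},
    {"delta_pos":[-18,16,0],"twist":0},
    {"delta_pos":[-18,16,0],"twist":0},
    {"delta_pos":[-18,16,0],"twist":0},
    {"delta_pos":[-18,16,0],"twist":0},
    {"delta_pos":[-18,16,0],"twist":0},
    {"delta_pos":[-18,16,0],"twist":0},
    {"delta_pos":[-18,16,0],"twist":0},
    {"delta_pos":[-18,16,0],"twist":0},
    {"delta_pos":[-18,16,0],"twist":0},
    {"delta_pos":[-18,16,0],"twist":0},
    {"delta_pos":[-13,8,0],"twist":0},
    {"delta_pos":[0,0,0],"twist":0},
    {"delta_pos":[0,0,0],"twist":0},
  ],
)

```text
time: 21.42
eef_pos: [0.6369, -0.2012, 0.3682]
tcp_rot: [-0.001, 0.768, 0.641, -0.001]
wrist_force: [-0.5, 0.5, -5.4]
finger_gap: 0.061
grasp_force: 35.0
```

carry_out(
  plan=[
    {"delta_pos":[0,0,20],"twist":0},
    {"delta_pos":[0,0,20],"twist":0},
    {"delta_pos":[0,0,20],"twist":0},
    {"delta_pos":[0,0,20],"twist":0},
    {"delta_pos":[0,0,20],"twist":0},
    {"delta_pos":[0,0,20],"twist":0},
    {"delta_pos":[0,0,16],"twist":0},
    {"delta_pos":[0,0,16],"twist":0},
    {"delta_pos":[0,0,16],"twist":0},
    {"delta_pos":[0,0,16],"twist":0},
    {"delta_pos":[0,0,16],"twist":0},
    {"delta_pos":[0,0,16],"twist":0},
    {"delta_pos":[0,0,12],"twist":0},
    {"delta_pos":[0,0,0],"twist":0},
    {"delta_pos":[0,0,0],"twist":0},
  ],
)

```text
time: 22.67
eef_pos: [0.6365, -0.199, 0.1411]
tcp_rot: [-0.001, 0.766, 0.643, -0.0]
wrist_force: [0.9, -0.3, -5.1]
finger_gap: 0.0612
grasp_force: 35.0
```

carry_out(
  plan=[
    {"delta_pos":[0,0,6],"twist":0},
    {"delta_pos":[0,0,4],"twist":0},
    {"delta_pos":[0,0,1],"twist":0},
    {"delta_pos":[0,0,1],"twist":0},
    {"delta_pos":[0,0,1],"twist":0},
    {"delta_pos":[0,0,1],"twist":0},
    {"delta_pos":[0,0,0],"twist":0},
    {"delta_pos":[0,0,0],"twist":0},
  ],
)

```text
time: 23.33
eef_pos: [0.6373, -0.1996, 0.1279]
tcp_rot: [0.0, 0.766, 0.643, 0.0]
wrist_force: [-0.1, -0.0, -5.4]
finger_gap: 0.0613
grasp_force: 35.0
```

carry_out(
  plan=[
    {"delta_pos":[0,0,1],"twist":0},
    {"delta_pos":[0,0,0],"twist":0},
    {"delta_pos":[0,0,0],"twist":0},
  ],
)

```text
time: 23.58
eef_pos: [0.6374, -0.1998, 0.1275]
tcp_rot: [0.0, 0.766, 0.643, 0.0]
wrist_force: [-0.5, 0.4, -1.6]
finger_gap: 0.0609
grasp_force: 35.0
```

carry_out(
  plan=[
    {"delta_pos":[0,0,0.5],"twist":0},
    {"delta_pos":[0,0,0],"twist":0},
  ],
)

```text
time: 23.75
eef_pos: [0.6375, -0.1998, 0.1274]
tcp_rot: [0.0, 0.766, 0.643, 0.0]
wrist_force: [-2.3, 0.5, 2.8]
finger_gap: 0.0612
grasp_force: 35.0
```

carry_out(
  plan=[
    {"delta_pos":[0,0,0],"twist":0},
    {"delta_pos":[0,0,0],"twist":0},
    {"delta_pos":[0,0,0],"twist":0},
    {"delta_pos":[0,0,0],"twist":0},
    {"delta_pos":[0,0,0],"twist":0},
    {"delta_pos":[0,0,-10],"twist":0},
    {"delta_pos":[0,0,-25],"twist":0},
    {"delta_pos":[0,0,-35],"twist":0},
    {"delta_pos":[0,0,-35],"twist":0},
    {"delta_pos":[0,0,-35],"twist":0},
    {"delta_pos":[0,0,-35],"twist":0},
    {"delta_pos":[0,0,-35],"twist":0},
    {"delta_pos":[0,0,0],"twist":0},
  ],
  gripper=87,
)

```text
time: 24.83
eef_pos: [0.6399, -0.2007, 0.3476]
tcp_rot: [0.007, 0.766, 0.643, 0.003]
wrist_force: [-0.4, 0.2, 2.0]
finger_gap: 0.0868
grasp_force: 0.0
```

```bash
python3 go.py .637 -.2 .35 80; python3 - <<'E'
from disc import *
im=arm.capture("scene")[:,:,::-1]; tm=arm.capture("top")[:,:,::-1]
np.save("s1.npy",im); np.save("t1.npy",tm)
for n,C,u,i in(("d1",S,(221,266),im),("d2",S,tuple(S.proj([.637,-.2,.16])[0]),im)):
    p,st=disc(i,u,16); print(n,p.round(1),st[2:],C.at(p,.158).round(4))
# dark grips: V<45 blobs near expected
for n,q in(("cone",(.438,-.061)),("sq",(.412,-.211)),("rd",(.4135,-.3147))):
    for nm,C,i in(("S",S,im),("T",T,tm)):
        x,y=np.int32(C.proj([*q,.146])[0]); r=14
        v=cv2.cvtColor(np.ascontiguousarray(i[y-r:y+r,x-r:x+r]),cv2.COLOR_BGR2HSV)[...,2]
        m=(v<48).astype(np.uint8); k,l,st,c=cv2.connectedComponentsWithStats(m)
        print(n,nm,[(tuple((c[j]+[x-r,y-r]).round(1)),st[j].tolist(),C.at(c[j]+[x-r,y-r],.146).round(4)) for j in range(1,k) if st[j,4]>8], v.min())
E
```

```text
t 24.83 pos [ 0.6399 -0.2007  0.3476] phi 79.98 tilt 0.87 F [-0.4  0.2  2. ] gap 0.0868 grip 0.0 q6 -0.25
twist -0.0 dxyz mm [ 0.2 -3.  -2.4]
d1 [224.7 267.3] [12 13 74] [ 0.6327 -0.2895  0.158 ]
d2 [247.  249.5] [ 21  16 201] [ 0.6384 -0.2018  0.158 ]
cone S [] 41
cone T [((np.float64(292.7), np.float64(253.7)), [15, 13, 5, 4, 15], array([ 0.4362, -0.0684,  0.146 ])), ((np.float64(298.7), np.float64(259.3)), [21, 16, 5, 10, 17], array([ 0.4191, -0.0879,  0.146 ]))] 34
sq S [] 43
sq T [] 37
rd S [] 48
rd T [((np.float64(359.7), np.float64(250.0)), [0, 0, 11, 6, 42], array([ 0.4528, -0.2825,  0.146 ])), ((np.float64(364.1), np.float64(259.1)), [7, 9, 5, 4, 9], array([ 0.4242, -0.2965,  0.146 ])), ((np.float64(372.7), np.float64(263.0)), [14, 12, 8, 7, 40], array([ 0.4125, -0.324 ,  0.146 ]))] 14
```

```bash
cat > fitb.py <<'E'
from h import *
from scipy.optimize import minimize
K=4
th=np.linspace(0,2*np.pi,25)
def ring(r,z): return np.c_[r*np.cos(th),r*np.sin(th),0*th+z]
def box(a,b,z0,z1): return np.array([(x,y,z) for x in(-a,a) for y in(-b,b) for z in(z0,z1)])
BODY={"rd":[np.r_[ring(.03,0),ring(.03,.014)],np.r_[ring(.028,.014),ring(.028,.07)]],
"sq":[box(.029,.029,0,.014),box(.026,.026,.014,.07)],
"cone":[np.r_[ring(.034,0),ring(.034,.014)],np.r_[ring(.034,.014),ring(.017,.07)]]}
LOOP=[(0,-.022,.07),(0,-.022,.107),(0,0,.1235),(0,.022,.107),(0,.022,.07)]
def masks(C,kind,x,y,yaw,o,sh):
    c,s=np.cos(yaw),np.sin(yaw); M=np.array([[c,-s,0],[s,c,0],[0,0,1]])
    pr=lambda P:np.int32((C.proj(np.array(P)@M.T+[x,y,0])+.5-o)*K)
    m=np.zeros(sh,np.uint8); g=m.copy()
    for b in BODY[kind]: cv2.fillConvexPoly(m,cv2.convexHull(pr(b)),1)
    cv2.polylines(m,[pr(LOOP)],False,1,int(round(.008*C.f/np.linalg.norm(C.t-[x,y,.1])*K)))
    cv2.fillConvexPoly(g,cv2.convexHull(pr(box(.01,.009,.1245,.1665))),1)
    return m|g,g
def seg(im):
    h=cv2.cvtColor(im,cv2.COLOR_BGR2HSV); b=im.astype(int)
    return ((b[...,2]-b[...,0])<.28*b[...,2].clip(30)).astype(np.float32)
def fitb(kind,p0,ims,bias={"S":(0,0),"T":(.004,0)},cams="ST"):
    W={}
    for n in cams:
        C={"S":S,"T":T}[n]; u=np.int32(C.proj([*p0[:2],.08])[0]); o=u-[24,30]; im=ims[n][o[1]:o[1]+60,o[0]:o[0]+48]
        big=cv2.resize(im,None,fx=K,fy=K,interpolation=cv2.INTER_CUBIC); W[n]=(C,o,seg(big),cv2.cvtColor(big,cv2.COLOR_BGR2GRAY))
    def cost(p):
        e=0
        for n,(C,o,sg,gr) in W.items():
            m,g=masks(C,kind,p[0]-bias[n][0],p[1]-bias[n][1],p[2],o,sg.shape)
            near=cv2.dilate(m,np.ones((21,21),np.uint8))
            e+=np.abs(m-sg)[near>0].sum()/m.sum()+ .004*gr[g>0].mean()
        return e
    best=None
    for a in np.radians(np.arange(-90,90,15)):
        q=min(((cost((p0[0]+dx,p0[1]+dy,a)),(p0[0]+dx,p0[1]+dy,a)) for dx in(-.012,-.004,.004,.012) for dy in(-.012,-.004,.004,.012)))
        if best is None or q[0]<best[1][0]+.15:
            r=minimize(cost,q[1],method="Nelder-Mead",options=dict(initial_simplex=np.array([q[1]]+[np.array(q[1])+d for d in((.006,0,0),(0,.006,0),(0,0,.2))]),xatol=2e-4,fatol=1e-4))
            if best is None or r.fun<best[1][0]: best=(r.x,(r.fun,))
    p=best[0]; print(kind,p[:2].round(4),"yaw",round((np.degrees(p[2])+90)%180-90,1),"cost",round(best[1][0],3),flush=True)
    return p,W
if __name__=="__main__":
    ims={"S":cv2.imread("pics/scene0.png"),"T":cv2.imread("pics/top0.png")}; rows=[]
    for k,p in(("cone",(.44,-.063)),("sq",(.413,-.211)),("rd",(.414,-.315))):
        for cams in("ST","S","T"): 
            q,W=fitb(k,p,ims,cams=cams)
            if cams=="ST": q0,W0=q,W
        for n in"ST":
            C,o,sg,gr=W0[n]; b=(0,0) if n=="S" else (.004,0); m,g=masks(C,k,q0[0]-b[0],q0[1]-b[1],q0[2],o,sg.shape)
            im=cv2.resize(ims[n][o[1]:o[1]+60,o[0]:o[0]+48],None,fx=K,fy=K,interpolation=cv2.INTER_CUBIC)
            cs,_=cv2.findContours(m,cv2.RETR_CCOMP,cv2.CHAIN_APPROX_NONE); ov=im.copy(); cv2.drawContours(ov,cs,-1,(0,0,255),1); 
            rows.append(ov)
    cv2.imwrite("pics/fit.png",np.vstack([np.hstack(rows[0::2]),np.hstack(rows[1::2])]))
E
time python3 fitb.py
```

```text
cone [ 0.4428 -0.0646] yaw 20.0 cost 0.983
cone [ 0.4394 -0.0601] yaw 22.6 cost 0.572
cone [ 0.441  -0.0687] yaw 44.8 cost 0.31
sq [ 0.4174 -0.216 ] yaw -12.5 cost 0.959
sq [ 0.4146 -0.2113] yaw -22.0 cost 0.5
sq [ 0.4166 -0.2204] yaw 79.0 cost 0.273
rd [ 0.4159 -0.3199] yaw 64.1 cost 0.97
rd [ 0.4144 -0.3169] yaw 61.7 cost 0.529
rd [ 0.4156 -0.3253] yaw 6.5 cost 0.317
real	0m2.500s
user	0m3.035s
sys	0m0.045s
```

```bash
python3 - <<'E'
from h import *
for n,q in(("cone",(.440,-.062)),("sq",(.415,-.213)),("rd",(.4145,-.317))):
    for a in (-30,-12,0,20,30,40,50,62,75,90):
        s,c=np.sin(np.radians(a)),np.cos(np.radians(a)); L=S.proj([[q[0]-s*k,q[1]+c*k,.09] for k in(-.022,.022)]); print(n,a,(L[1]-L[0]).round(1))
E
```

```text
cone -30 [12.5 -3.5]
cone -12 [10.8 -5.9]
cone 0 [ 9.  -7.3]
cone 20 [ 5.2 -8.8]
cone 30 [ 3.  -9.1]
cone 40 [ 0.7 -9.2]
cone 50 [-1.6 -9. ]
cone 62 [-4.2 -8.4]
cone 75 [-6.9 -7.3]
cone 90 [-9.6 -5.6]
sq -30 [13.4 -3.8]
sq -12 [11.7 -6.5]
sq 0 [10. -8.]
sq 20 [ 6.1 -9.6]
sq 30 [  3.9 -10. ]
sq 40 [  1.5 -10.1]
sq 50 [-0.9 -9.9]
sq 62 [-3.7 -9.2]
sq 75 [-6.6 -8.1]
sq 90 [-9.5 -6.2]
rd -30 [14.1 -4.1]
rd -12 [12.5 -7. ]
rd 0 [10.8 -8.6]
rd 20 [  6.9 -10.4]
rd 30 [  4.6 -10.8]
rd 40 [  2.1 -10.9]
rd 50 [ -0.4 -10.7]
rd 62 [ -3.4 -10. ]
rd 75 [-6.4 -8.7]
rd 90 [-9.5 -6.7]
```

View pics/fit.png

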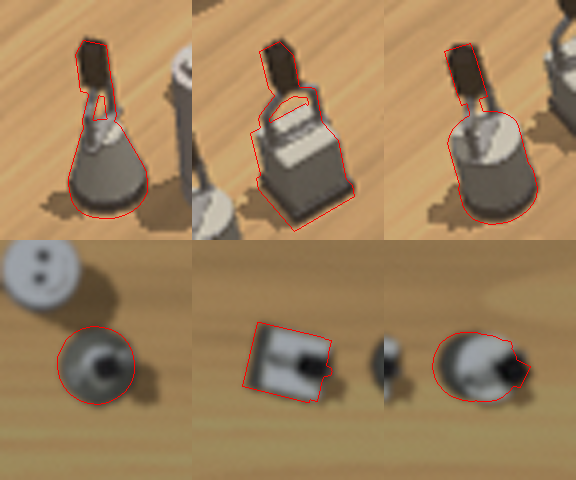

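Overlay: cone (yaw ≈20°) and square (≈−12°) fit well. The round bottle's legs suggest a yaw other than 64°, so I'll scan it.

```bash
python3 - <<'E'
from fitb import *
ims={"S":cv2.imread("pics/scene0.png"),"T":cv2.imread("pics/top0.png")}
for kind,p0,body in(("rd",(.4150,-.317),None),("cone",(.441,-.063),None),("sq",(.416,-.214),None)):
    C=S; u=np.int32(C.proj([*p0,.1])[0]); o=u-[24,30]; im=cv2.resize(ims["S"][o[1]:o[1]+60,o[0]:o[0]+48],None,fx=K,fy=K,interpolation=cv2.INTER_CUBIC).astype(float)
    sg=seg(im.astype(np.uint8)) if 0 else seg(np.uint8(im.clip(0,255)))
    V=im.max(2); res=[]
    for a in range(-90,90,10):
        best=9
        for dx in np.arange(-.008,.009,.002):
            for dy in np.arange(-.004,.009,.002):
                m,g=masks(C,kind,p0[0]+dx,p0[1]+dy,np.radians(a),o,sg.shape)
                near=cv2.dilate(m,np.ones((17,17),np.uint8))>0
                best=min(best,np.abs(m-sg)[near].sum()/m.sum()+.004*V[g>0].mean())
        res.append((round(best,3)))
    print(kind,dict(zip(range(-90,90,10),res)))
E
```

```text
rd {-90: np.float64(0.63), -80: np.float64(0.65), -70: np.float64(0.654), -60: np.float64(0.649), -50: np.float64(0.634), -40: np.float64(0.62), -30: np.float64(0.61), -20: np.float64(0.618), -10: np.float64(0.628), 0: np.float64(0.636), 10: np.float64(0.635), 20: np.float64(0.632), 30: np.float64(0.61), 40: np.float64(0.597), 50: np.float64(0.599), 60: np.float64(0.577), 70: np.float64(0.584), 80: np.float64(0.606)}
cone {-90: np.float64(0.695), -80: np.float64(0.722), -70: np.float64(0.734), -60: np.float64(0.718), -50: np.float64(0.712), -40: np.float64(0.703), -30: np.float64(0.707), -20: np.float64(0.72), -10: np.float64(0.72), 0: np.float64(0.701), 10: np.float64(0.657), 20: np.float64(0.636), 30: np.float64(0.644), 40: np.float64(0.659), 50: np.float64(0.644), 60: np.float64(0.649), 70: np.float64(0.65), 80: np.float64(0.662)}
sq {-90: np.float64(0.702), -80: np.float64(0.724), -70: np.float64(0.73), -60: np.float64(0.705), -50: np.float64(0.659), -40: np.float64(0.63), -30: np.float64(0.593), -20: np.float64(0.55), -10: np.float64(0.593), 0: np.float64(0.66), 10: np.float64(0.713), 20: np.float64(0.738), 30: np.float64(0.72), 40: np.float64(0.688), 50: np.float64(0.657), 60: np.float64(0.626), 70: np.float64(0.618), 80: np.float64(0.658)}
```

```bash
python3 - <<'E'
from fitb import *
im=cv2.imread("pics/scene0.png"); g=im[...,2].astype(int)
print("cols",161,"..185"); 
for y in range(243,266): print(y,' '.join('%3d'%v for v in g[y,161:186]))
for a in(10,20,30,62):
    s,c=np.sin(np.radians(a)),np.cos(np.radians(a)); f=lambda k,z:S.proj([.4145-s*k,-.3165+c*k,z])[0].round(1).tolist()
    print(a,[f(-.022,.107),f(-.022,.072)],[f(.022,.107),f(.022,.072)])
E
```

```text
cols 161 ..185
243 206 192  74  54  57  57  59  57  60  54  85 162 196 195 201 202 202 201 201 202 201 202 202 201 204
244 203 197 126  50  58  58  58  60  56  55  63 112 194 204 202 202 201 202 201 201 202 201 201 202 204
245 203 205 191  48  54  57  59  55  57  64  73  94 157 206 202 200 202 201 201 201 201 202 201 203 203
246 200 201 187  80  79  62  58  56  70  94  84  92 154 209 202 202 202 201 201 202 202 202 201 201 203
247 199 201 198 168 161  96  79  73 116 161 106  75 118 206 204 200 202 202 202 201 201 201 202 201 203
248 199 202 203 203 193 131 100 110 175 201 133  72 104 179 206 203 202 201 203 201 200 201 202 201 205
249 203 202 196 198 187 110 101 116 186 205 166  74  91 151 200 203 202 202 201 200 202 202 201 201 205
250 199 197 195 196 183 117 116 142 211 208 188  76  78 108 158 204 201 202 201 201 201 203 200 192 197
251 196 194 195 194 187 141 139 142 198 187 139  87  96 118 155 200 200 201 203 202 201 200 179 130 133
252 195 194 192 196 187 136 136 119 123 119 114 115 145 167 195 200 198 199 202 200 200 193 142 132 132
253 191 194 196 194 149 135 131 113 128 134 1
[... 882 characters left out ...]
 187 189
262 204 196 137 102 128 125 105  88 101 151 183 202 199 191 160 144  88  95 100  98 104 153 189 191 198
263 202 201 166  84 101 106 101 118 120 153 195 174 155 139  89  91  96  99  99 100 104 148 193 198 199
264 202 206 193  93  88  88  83  84  83  86  94  89  89  90  93  95  97  97  97  98  94 113 175 203 197
265 203 205 196 134  86  93  94  95  92  91  94  93  93  93  93  96  97  98  98  97  97 100 141 202 197
10 [[164.3, 253.4], [166.5, 260.7]] [[173.4, 243.7], [175.3, 251.1]]
20 [[165.4, 253.8], [167.5, 261.1]] [[172.3, 243.4], [174.3, 250.7]]
30 [[166.5, 254.0], [168.7, 261.3]] [[171.2, 243.2], [173.2, 250.5]]
62 [[170.6, 253.6], [172.6, 260.9]] [[167.2, 243.6], [169.3, 250.9]]
```

Leg pixels give the round's yaw ≈ 25°. Next I go above the cone with φ=20°.

carry_out(
  plan=[
    {"delta_pos":[0,0,0],"twist":6.7},
    {"delta_pos":[0,0,0],"twist":6.7},
    {"delta_pos":[0,0,0],"twist":6.7},
    {"delta_pos":[0,0,0],"twist":6.7},
    {"delta_pos":[0,0,0],"twist":6.7},
    {"delta_pos":[0,0,0],"twist":6.7},
    {"delta_pos":[0,0,0],"twist":6.7},
    {"delta_pos":[0,0,0],"twist":6.7},
    {"delta_pos":[0,0,0],"twist":6.4},
  ],
)

```text
time: 25.68
eef_pos: [0.6365, -0.1993, 0.3343]
tcp_rot: [-0.001, 0.985, 0.171, -0.001]
wrist_force: [0.1, 0.1, -0.5]
finger_gap: 0.0873
grasp_force: 0.0
```

carry_out(
  plan=[
    {"delta_pos":[-14,-20,5],"twist":0},
    {"delta_pos":[-14,-20,5],"twist":0},
    {"delta_pos":[-14,-20,5],"twist":0},
    {"delta_pos":[-14,-20,5],"twist":0},
    {"delta_pos":[-14,-20,5],"twist":0},
    {"delta_pos":[-14,-20,5],"twist":0},
    {"delta_pos":[-14,-20,5],"twist":0},
    {"delta_pos":[-14,-20,5],"twist":0},
    {"delta_pos":[-14,-20,5],"twist":0},
    {"delta_pos":[-14,-19,5],"twist":0},
    {"delta_pos":[0,0,0],"twist":0},
    {"delta_pos":[0,0,0],"twist":0},
  ],
  gripper=70,
)

```text
time: 26.68
eef_pos: [0.4365, -0.0598, 0.2851]
tcp_rot: [-0.0, 0.985, 0.174, -0.001]
wrist_force: [0.7, -0.2, 0.6]
finger_gap: 0.0697
grasp_force: 0.0
```

```bash
python3 - <<'E'
from fitb import *
from go import go
go(.440,-.062,.147,20)
im=np.ascontiguousarray(arm.capture("scene")[:,:,::-1]); ims={"S":im}
fitb("cone",(.441,-.062),ims,cams="S"); fitb("rd",(.4145,-.317),ims,cams="S"); fitb("sq",(.4145,-.212),ims,cams="S")
E
```

```text
t 26.68 pos [ 0.4365 -0.0598  0.2851] phi 20.03 tilt 0.09 F [ 0.7 -0.2  0.6] gap 0.0697 grip 0.0 q6 0.91
twist 0.0 dxyz mm [  2.5   3.3 138.1]
cone [ 0.4387 -0.0597] yaw 25.0 cost 0.569
rd [ 0.4143 -0.3171] yaw 30.2 cost 0.507
sq [ 0.4155 -0.2115] yaw -20.1 cost 0.471
```

carry_out(
  plan=[
    {"delta_pos":[3,3,0],"twist":-2},
    {"delta_pos":[0,0,15],"twist":0},
    {"delta_pos":[0,0,15],"twist":0},
    {"delta_pos":[0,0,15],"twist":0},
    {"delta_pos":[0,0,15],"twist":0},
    {"delta_pos":[0,0,15],"twist":0},
    {"delta_pos":[0,0,15],"twist":0},
    {"delta_pos":[0,0,12],"twist":0},
    {"delta_pos":[0,0,12],"twist":0},
    {"delta_pos":[0,0,12],"twist":0},
    {"delta_pos":[0,0,12],"twist":0},
    {"delta_pos":[0,0,0],"twist":0},
    {"delta_pos":[0,0,0],"twist":0},
  ],
)

```text
time: 27.82
eef_pos: [0.4412, -0.0623, 0.1477]
tcp_rot: [-0.0, 0.982, 0.191, -0.001]
wrist_force: [-0.4, 0.5, 0.7]
finger_gap: 0.0699
grasp_force: 0.0
```

carry_out(
  plan=[
    {"delta_pos":[0,0,0],"twist":0},
    {"delta_pos":[0,0,0],"twist":0},
    {"delta_pos":[0,0,0],"twist":0},
    {"delta_pos":[0,0,0],"twist":0},
    {"delta_pos":[0,0,0],"twist":0},
    {"delta_pos":[0,0,0],"twist":0},
    {"delta_pos":[0,0,0],"twist":0},
    {"delta_pos":[0,0,0],"twist":0},
    {"delta_pos":[0,0,0],"twist":0},
    {"delta_pos":[0,0,0],"twist":0},
  ],
  gripper=5,
  newtons=8,
)

```text
time: 28.65
eef_pos: [0.4416, -0.0622, 0.1484]
tcp_rot: [0.0, 0.982, 0.191, 0.0]
wrist_force: [0.3, 0.4, -0.6]
finger_gap: 0.018
grasp_force: 7.9
```

Cone gripped at exactly 18 mm. I'll refit the rack per camera to choose the target.

```bash
python3 - <<'E'
from meas import *
tt=[(T,t(175,374),(-.142,.14,.219)),(T,t(306,306),(-.142,0,.219)),(T,t(437,240),(-.142,-.14,.219)),(T,t(28,285),(0,.23,.212)),(T,t(450,70),(0,-.23,.212))]
ss=[(S,s(500,90),(-.142,.14,.219)),(S,s(476,181),(-.142,0,.219)),(S,s(447,287),(-.142,-.14,.219)),(S,s(655,52),(0,.23,.212)),(S,s(604,392),(0,-.23,.212))]
for n,o in(("T",tt),("S",ss),("ST",tt+ss)): fit(o,[.66,.15,.5],n)
# drier placement check by disc outline: placed d2 in top
from disc import disc
im=arm.capture("top")[:,:,::-1]; si=arm.capture("scene")[:,:,::-1]
for q in((.621,-.2953),(.6374,-.1998)):
    for nm,C,i in(("T",T,im),("S",S,si)):
        u=C.proj([*q,.158])[0]; p,st=disc(i,u,13,120); print(nm,q,(p-u).round(2),st[2:],C.at(p,.158).round(4))
E
```

```text
T [0.6579 0.1477] yaw 28.8 res [-0.3  0.3  0.5  0.1  0.5 -0.4 -1.5  0.2  0.8 -0.3]
S [0.6644 0.1517] yaw 29.4 res [-0.1 -0.2 -0.2  0.4  0.3  0.4  0.2  0.2 -0.2 -0.7]
ST [0.6608 0.15  ] yaw 29.1 res [-0.6 -0.6  0.  -1.  -0.1 -1.8 -2.  -0.3 -0.1 -1.6 -1.  -0.4 -1.3  0.2
 -1.1  0.1 -0.6  0.1 -1.9 -0.9]
T (0.621, -0.2953) [1.16 1.7 ] [ 18  19 267] [ 0.6156 -0.299   0.158 ]
S (0.621, -0.2953) [0.01 0.59] [ 23  17 249] [ 0.6225 -0.2968  0.158 ]
T (0.6374, -0.1998) [1.77 1.64] [ 20  19 272] [ 0.6322 -0.2055  0.158 ]
S (0.6374, -0.1998) [-0.26  0.91] [ 21  16 227] [ 0.6391 -0.2029  0.158 ]
```

carry_out(
  plan=[
    {"delta_pos":[0,0,0],"twist":0},
    {"delta_pos":[0,0,0],"twist":0},
    {"delta_pos":[0,0,-5],"twist":0},
    {"delta_pos":[0,0,-10],"twist":0},
    {"delta_pos":[0,0,-15],"twist":0},
    {"delta_pos":[0,0,-15],"twist":0},
    {"delta_pos":[0,0,-15],"twist":0},
    {"delta_pos":[0,0,-15],"twist":0},
    {"delta_pos":[0,0,-15],"twist":0},
    {"delta_pos":[0,0,-14],"twist":0},
    {"delta_pos":[0,0,-10],"twist":-3.5},
    {"delta_pos":[0,0,0],"twist":-3.6},
    {"delta_pos":[0,0,0],"twist":0},
  ],
  newtons=35,
)

```text
time: 29.83
eef_pos: [0.4417, -0.0623, 0.2636]
tcp_rot: [0.0, 0.968, 0.252, 0.001]
wrist_force: [0.4, 0.5, -3.9]
finger_gap: 0.0172
grasp_force: 34.9
```

```bash
python3 go.py .5607 -.0641 .262 29.1
```

```text
t 29.83 pos [ 0.4417 -0.0623  0.2636] phi 29.2 tilt 0.08 F [ 0.4  0.5 -3.9] gap 0.0172 grip 34.9 q6 0.74
twist 0.1 dxyz mm [103.1  59.4   1.6]
```

carry_out(
  plan=[
    {"delta_pos":[6,4,0.5],"twist":0},
    {"delta_pos":[12,7,0.5],"twist":0},
    {"delta_pos":[12,7,0.5],"twist":0},
    {"delta_pos":[12,7,0],"twist":0},
    {"delta_pos":[12,7,0],"twist":0},
    {"delta_pos":[12,7,0],"twist":0},
    {"delta_pos":[12,7,0],"twist":0},
    {"delta_pos":[12,7,0],"twist":0},
    {"delta_pos":[9,4.5,0],"twist":0},
    {"delta_pos":[4,2,0],"twist":0},
    {"delta_pos":[0,0,0],"twist":0},
    {"delta_pos":[0,0,0],"twist":0},
  ],
)

```text
time: 30.83
eef_pos: [0.56, -0.064, 0.2603]
tcp_rot: [-0.0, 0.968, 0.251, -0.001]
wrist_force: [-1.0, -0.6, -3.5]
finger_gap: 0.017
grasp_force: 34.9
```

```bash
python3 - <<'E'
from fitb import *
from go import go
go(.6315,-.0248,.262,29.1)
im=np.ascontiguousarray(arm.capture("scene")[:,:,::-1]); np.save("sc_cone.npy",im)
# fit held cone body in the scene: body hull only, height known (underside = tcp-.148)
o_=arm.observe(); z0=o_['eef_pos'][2]-.148; p=o_['eef_pos'][:2]
u=np.int32(S.proj([*p,z0+.03])[0]); o=u-[24,18]; big=cv2.resize(im[o[1]:o[1]+44,o[0]:o[0]+48],None,fx=K,fy=K,interpolation=cv2.INTER_CUBIC); sg=seg(big)
def cost(q):
    m=np.zeros(sg.shape,np.uint8)
    for b in BODY["cone"]: cv2.fillConvexPoly(m,cv2.convexHull(np.int32((S.proj(b+[*q,z0])+.5-o)*K)),1)
    n=cv2.dilate(m,np.ones((15,15),np.uint8))>0; n[:40]=0
    return np.abs(m-sg)[n].sum()/m.sum()
b=min((cost((p[0]+i/1000,p[1]+j/1000)),i,j) for i in range(-16,17,1) for j in range(-16,17,1)); print(b,S.proj([*p,z0+.03]))
E
```

```text
t 30.83 pos [ 0.56   -0.064   0.2603] phi 29.06 tilt 0.09 F [-1.  -0.6 -3.5] gap 0.017 grip 34.9 q6 0.81
twist -0.0 dxyz mm [81.6  0.5 -1.7]
(np.float64(0.0994044242768009), -7, 7) [[257.9137408  214.80916867]]
```

carry_out(
  plan=[
    {"delta_pos":[6,0,-0.5],"twist":0},
    {"delta_pos":[6,0,-0.5],"twist":0},
    {"delta_pos":[6,0,0],"twist":0},
    {"delta_pos":[6,0,0],"twist":0},
    {"delta_pos":[5,0,0],"twist":0},
    {"delta_pos":[5,0,0],"twist":0},
    {"delta_pos":[5,0,0],"twist":0},
    {"delta_pos":[5,0,0],"twist":0},
    {"delta_pos":[5,0,0],"twist":0},
    {"delta_pos":[5,0,0],"twist":0},
    {"delta_pos":[0,0,0],"twist":0},
    {"delta_pos":[0,0,0],"twist":0},
  ],
)

```text
time: 31.88
eef_pos: [0.6078, -0.0377, 0.2617]
tcp_rot: [-0.0, 0.968, 0.251, -0.0]
wrist_force: [0.6, -0.1, -3.6]
finger_gap: 0.0172
grasp_force: 34.9
```

carry_out(
  plan=[
    {"delta_pos":[5,0,0],"twist":0},
    {"delta_pos":[5,0,0],"twist":0},
    {"delta_pos":[5,0,0],"twist":0},
    {"delta_pos":[4,0,0],"twist":0},
    {"delta_pos":[4,0,0],"twist":0},
    {"delta_pos":[4,0,0],"twist":0},
    {"delta_pos":[0,0,0],"twist":0},
    {"delta_pos":[0,0,0],"twist":0},
  ],
)

```text
time: 32.55
eef_pos: [0.6314, -0.0246, 0.2618]
tcp_rot: [-0.0, 0.968, 0.251, 0.0]
wrist_force: [0.7, 0.2, -3.7]
finger_gap: 0.0169
grasp_force: 34.9
```

```bash
python3 go.py .6315 -.0248 .262 29.1
```

```text
t 32.55 pos [ 0.6314 -0.0246  0.2618] phi 29.1 tilt 0.01 F [ 0.7  0.2 -3.7] gap 0.0169 grip 34.9 q6 0.9
twist 0.0 dxyz mm [-0.1  0.2 -0.2]
```

carry_out(
  plan=[
    {"delta_pos":[0,0,4],"twist":0},
    {"delta_pos":[0,0,4],"twist":0},
    {"delta_pos":[0,0,4],"twist":0},
    {"delta_pos":[0,0,4],"twist":0},
    {"delta_pos":[0,0,3],"twist":0},
    {"delta_pos":[0,0,1],"twist":0},
    {"delta_pos":[0,0,1],"twist":0},
    {"delta_pos":[0,0,1],"twist":0},
    {"delta_pos":[0,0,0],"twist":0},
    {"delta_pos":[0,0,0],"twist":0},
  ],
)

```text
time: 33.38
eef_pos: [0.6313, -0.0248, 0.24]
tcp_rot: [0.0, 0.968, 0.251, 0.0]
wrist_force: [0.3, -1.2, -3.9]
finger_gap: 0.0173
grasp_force: 34.9
```

carry_out(
  plan=[
    {"delta_pos":[0,0,1],"twist":0},
    {"delta_pos":[0,0,1],"twist":0},
    {"delta_pos":[0,0,1],"twist":0},
    {"delta_pos":[0,0,1],"twist":0},
    {"delta_pos":[0,0,0],"twist":0},
    {"delta_pos":[0,0,0],"twist":0},
  ],
)

```text
time: 33.88
eef_pos: [0.6311, -0.0247, 0.2357]
tcp_rot: [-0.0, 0.968, 0.251, -0.0]
wrist_force: [0.6, -0.8, -3.5]
finger_gap: 0.0173
grasp_force: 34.9
```

carry_out(
  plan=[
    {"delta_pos":[0,0,1],"twist":0},
    {"delta_pos":[0,0,0],"twist":0},
    {"delta_pos":[0,0,0],"twist":0},
  ],
)

```text
time: 34.13
eef_pos: [0.6313, -0.0247, 0.2351]
tcp_rot: [-0.0, 0.968, 0.251, 0.0]
wrist_force: [-0.7, 0.3, -2.6]
finger_gap: 0.0171
grasp_force: 34.9
```

carry_out(
  plan=[
    {"delta_pos":[0,0,1],"twist":0},
    {"delta_pos":[0,0,0],"twist":0},
    {"delta_pos":[0,0,0],"twist":0},
  ],
)

```text
time: 34.38
eef_pos: [0.6315, -0.0247, 0.2347]
tcp_rot: [0.0, 0.968, 0.251, 0.001]
wrist_force: [-1.6, 0.9, 1.4]
finger_gap: 0.0168
grasp_force: 34.9
```

carry_out(
  plan=[
    {"delta_pos":[0,0,1],"twist":0},
    {"delta_pos":[0,0,0],"twist":0},
    {"delta_pos":[0,0,0],"twist":0},
  ],
)

```text
time: 34.63
eef_pos: [0.6319, -0.0247, 0.2344]
tcp_rot: [0.0, 0.968, 0.251, 0.001]
wrist_force: [-1.4, 0.8, 5.1]
finger_gap: 0.017
grasp_force: 34.9
```

Contact exactly at the predicted hang height. Release and retreat.

carry_out(
  plan=[
    {"delta_pos":[0,0,-0.5],"twist":0},
    {"delta_pos":[0,0,0],"twist":0},
    {"delta_pos":[0,0,0],"twist":0},
    {"delta_pos":[0,0,0],"twist":0},
    {"delta_pos":[0,0,0],"twist":0},
    {"delta_pos":[0,0,0],"twist":0},
    {"delta_pos":[0,0,-5],"twist":0},
    {"delta_pos":[0,0,-15],"twist":0},
    {"delta_pos":[0,0,-25],"twist":0},
    {"delta_pos":[0,0,-25],"twist":0},
    {"delta_pos":[0,0,-15],"twist":0},
    {"delta_pos":[0,0,0],"twist":0},
  ],
  gripper=60,
)

```text
time: 35.63
eef_pos: [0.6331, -0.0251, 0.3238]
tcp_rot: [0.002, 0.968, 0.251, 0.004]
wrist_force: [-0.5, 0.9, 0.9]
finger_gap: 0.06
grasp_force: 0.0
```

```bash
python3 - <<'E'
from fitb import *
from go import go
go(.4135,-.3145,.34,26)
im=np.ascontiguousarray(arm.capture("scene")[:,:,::-1]); ims={"S":im}
fitb("rd",(.4145,-.317),ims,cams="S"); fitb("sq",(.4145,-.212),ims,cams="S")
# hung cones: dark grips on hook2
for d in(.041,.114):
    q=np.array([.6645,.1515])-d*np.array([.8738,.4863])-.14*np.array([-.4863,.8738]); u=S.proj([*q,.232])[0]; x,y=np.int32(u)
    v=im[y-14:y+14,x-14:x+14].max(2); m=(v<75).astype(np.uint8); k,l,st,c=cv2.connectedComponentsWithStats(m)
    print(d,u.round(1),[((c[j]+[x-14,y-14]).round(1).tolist(),st[j,2:].tolist()) for j in range(1,k) if st[j,4]>10])
E
```

```text
t 35.63 pos [ 0.6331 -0.0251  0.3238] phi 29.08 tilt 0.47 F [-0.5  0.9  0.9] gap 0.06 grip 0.0 q6 0.9
twist 3.1 dxyz mm [-324.3  163.8  -16.2]
rd [ 0.4126 -0.316 ] yaw 63.6 cost 0.512
sq [ 0.4147 -0.2106] yaw -20.0 cost 0.457
0.041 [307. 200.] [([306.1, 198.4], [8, 14, 96]), ([316.1, 203.8], [7, 4, 14])]
0.114 [282.9 197.5] [([282.6, 196.3], [7, 14, 82])]
```

carry_out(
  plan=[
    {"delta_pos":[0,0,0],"twist":4},
    {"delta_pos":[-16,8,0],"twist":0},
    {"delta_pos":[-28,15,0],"twist":0},
    {"delta_pos":[-28,15,0],"twist":0},
    {"delta_pos":[-28,15,0],"twist":0},
    {"delta_pos":[-28,15,0],"twist":0},
    {"delta_pos":[-28,15,0],"twist":0},
    {"delta_pos":[-28,15,0],"twist":0},
    {"delta_pos":[-28,15,0],"twist":0},
    {"delta_pos":[-28,15,0],"twist":0},
    {"delta_pos":[-28,15,0],"twist":0},
    {"delta_pos":[-28,15,0],"twist":0},
    {"delta_pos":[-24,11,10],"twist":0},
    {"delta_pos":[0,0,30],"twist":0},
    {"delta_pos":[0,0,20],"twist":0},
    {"delta_pos":[0,0,0],"twist":0},
    {"delta_pos":[0,0,0],"twist":0},
  ],
)

```text
time: 37.1
eef_pos: [0.4119, -0.3125, 0.256]
tcp_rot: [-0.002, 0.976, 0.217, -0.001]
wrist_force: [-0.3, 0.0, 0.2]
finger_gap: 0.0599
grasp_force: 0.0
```

```bash
python3 - <<'E'
from fitb import *
from go import go
go(.4135,-.3145,.147,25)
im=np.ascontiguousarray(arm.capture("scene")[:,:,::-1]); ims={"S":im}
fitb("rd",(.4145,-.317),ims,cams="S"); fitb("sq",(.4145,-.212),ims,cams="S")
E
```

```text
t 37.1 pos [ 0.4119 -0.3125  0.256 ] phi 25.07 tilt 0.28 F [-0.3  0.   0.2] gap 0.0599 grip 0.0 q6 0.33
twist 0.1 dxyz mm [  0.6   2.5 109. ]
rd [ 0.4135 -0.3164] yaw 61.6 cost 0.506
sq [ 0.4148 -0.211 ] yaw -21.7 cost 0.502
```

carry_out(
  plan=[
    {"delta_pos":[1,2,0],"twist":0},
    {"delta_pos":[0,0,15],"twist":0},
    {"delta_pos":[0,0,15],"twist":0},
    {"delta_pos":[0,0,15],"twist":0},
    {"delta_pos":[0,0,15],"twist":0},
    {"delta_pos":[0,0,15],"twist":0},
    {"delta_pos":[0,0,12],"twist":0},
    {"delta_pos":[0,0,12],"twist":0},
    {"delta_pos":[0,0,9],"twist":0},
    {"delta_pos":[0,0,0],"twist":0},
    {"delta_pos":[0,0,0],"twist":0},
  ],
)

```text
time: 38.07
eef_pos: [0.4148, -0.3148, 0.1503]
tcp_rot: [-0.0, 0.976, 0.217, -0.0]
wrist_force: [-0.4, -0.2, 1.3]
finger_gap: 0.0602
grasp_force: 0.0
```

carry_out(
  plan=[
    {"delta_pos":[0,0,0],"twist":0},
    {"delta_pos":[0,0,0],"twist":0},
    {"delta_pos":[0,0,0],"twist":0},
    {"delta_pos":[0,0,0],"twist":0},
    {"delta_pos":[0,0,0],"twist":0},
    {"delta_pos":[0,0,0],"twist":0},
    {"delta_pos":[0,0,0],"twist":0},
    {"delta_pos":[0,0,0],"twist":0},
    {"delta_pos":[0,0,0],"twist":0},
    {"delta_pos":[0,0,0],"twist":0},
  ],
  gripper=5,
  newtons=8,
)

```text
time: 38.9
eef_pos: [0.4149, -0.3151, 0.1506]
tcp_rot: [0.0, 0.976, 0.217, 0.0]
wrist_force: [-0.6, -1.5, 1.8]
finger_gap: 0.0178
grasp_force: 7.9
```

carry_out(
  plan=[
    {"delta_pos":[0,0,0],"twist":0},
    {"delta_pos":[0,0,0],"twist":0},
    {"delta_pos":[0,0,-5],"twist":0},
    {"delta_pos":[0,0,-10],"twist":0},
    {"delta_pos":[0,0,-15],"twist":0},
    {"delta_pos":[0,0,-18],"twist":0},
    {"delta_pos":[0,0,-18],"twist":0},
    {"delta_pos":[0,0,-18],"twist":0},
    {"delta_pos":[0,0,-18],"twist":0},
    {"delta_pos":[0,0,-18],"twist":0},
    {"delta_pos":[0,0,-18],"twist":0},
    {"delta_pos":[0,0,-18],"twist":0},
    {"delta_pos":[0,0,-18],"twist":0},
    {"delta_pos":[0,0,-12],"twist":0},
    {"delta_pos":[0,0,-4],"twist":-4},
    {"delta_pos":[0,0,0],"twist":0},
    {"delta_pos":[0,0,0],"twist":0},
  ],
  newtons=35,
)

```text
time: 40.32
eef_pos: [0.4146, -0.3147, 0.3402]
tcp_rot: [-0.0, 0.968, 0.25, -0.0]
wrist_force: [-0.3, 0.1, -3.9]
finger_gap: 0.0164
grasp_force: 34.7
```

```bash
python3 go.py .4926 .0582 .265 29.1
```

```text
t 40.32 pos [ 0.4146 -0.3147  0.3402] phi 28.99 tilt 0.03 F [-0.3  0.1 -3.9] gap 0.0164 grip 34.7 q6 0.26
twist -0.1 dxyz mm [ 249.5 -287.9   75.2]
```

carry_out(
  plan=[
    {"delta_pos":[7,-8,0],"twist":0},
    {"delta_pos":[15,-17,0],"twist":0},
    {"delta_pos":[15,-17,0],"twist":0},
    {"delta_pos":[15,-17,0],"twist":0},
    {"delta_pos":[15,-17,0],"twist":0},
    {"delta_pos":[15,-17,0],"twist":0},
    {"delta_pos":[15,-17,0],"twist":0},
    {"delta_pos":[15,-17,0],"twist":0},
    {"delta_pos":[15,-17,0],"twist":0},
    {"delta_pos":[15,-17,0],"twist":0},
    {"delta_pos":[15,-17,0],"twist":0},
    {"delta_pos":[15,-17,0],"twist":0},
    {"delta_pos":[15,-17,0],"twist":0},
    {"delta_pos":[15,-17,0],"twist":0},
    {"delta_pos":[15,-17,0],"twist":0},
    {"delta_pos":[15,-17,0],"twist":0},
    {"delta_pos":[12,-17,0],"twist":0},
    {"delta_pos":[5.5,-8,0],"twist":0},
    {"delta_pos":[0,0,0],"twist":0},
    {"delta_pos":[0,0,0],"twist":0},
  ],
)

```text
time: 41.98
eef_pos: [0.4923, 0.0582, 0.3397]
tcp_rot: [0.0, 0.968, 0.251, -0.001]
wrist_force: [0.1, -0.4, -3.9]
finger_gap: 0.0163
grasp_force: 34.8
```

carry_out(
  plan=[
    {"delta_pos":[0,0,15],"twist":0},
    {"delta_pos":[0,0,15],"twist":0},
    {"delta_pos":[0,0,15],"twist":0},
    {"delta_pos":[0,0,15],"twist":0},
    {"delta_pos":[0,0,10],"twist":0},
    {"delta_pos":[0,0,5],"twist":0},
    {"delta_pos":[0,0,0],"twist":0},
    {"delta_pos":[0,0,0],"twist":0},
    {"delta_pos":[0,0,0],"twist":0},
  ],
)

```text
time: 42.73
eef_pos: [0.4934, 0.0578, 0.2665]
tcp_rot: [0.0, 0.968, 0.251, 0.001]
wrist_force: [0.3, -0.8, -2.8]
finger_gap: 0.0161
grasp_force: 34.8
```

```bash
python3 go.py .5643 .0981 .265 29.1
```

```text
t 42.73 pos [0.4934 0.0578 0.2665] phi 29.06 tilt 0.1 F [ 0.3 -0.8 -2.8] gap 0.0161 grip 34.8 q6 1.02
twist -0.0 dxyz mm [81.5 -0.7  1.5]
```

carry_out(
  plan=[
    {"delta_pos":[6,-0.5,0.5],"twist":0},
    {"delta_pos":[6,0,0.5],"twist":0},
    {"delta_pos":[6,0,0],"twist":0},
    {"delta_pos":[6,0,0],"twist":0},
    {"delta_pos":[5,0,0],"twist":0},
    {"delta_pos":[5,0,0],"twist":0},
    {"delta_pos":[5,0,0],"twist":0},
    {"delta_pos":[5,0,0],"twist":0},
    {"delta_pos":[5,0,0],"twist":0},
    {"delta_pos":[5,0,0],"twist":0},
    {"delta_pos":[0,0,0],"twist":0},
    {"delta_pos":[0,0,0],"twist":0},
  ],
)

```text
time: 43.73
eef_pos: [0.5399, 0.0849, 0.2642]
tcp_rot: [-0.0, 0.968, 0.251, -0.0]
wrist_force: [-0.2, -0.8, -3.4]
finger_gap: 0.0162
grasp_force: 34.8
```

carry_out(
  plan=[
    {"delta_pos":[5,0,0],"twist":0},
    {"delta_pos":[5,0,0],"twist":0},
    {"delta_pos":[5,0,0],"twist":0},
    {"delta_pos":[4,0,0],"twist":0},
    {"delta_pos":[4,0,0],"twist":0},
    {"delta_pos":[4,0,0],"twist":0},
    {"delta_pos":[0,0,0],"twist":0},
    {"delta_pos":[0,0,0],"twist":0},
  ],
)

```text
time: 44.4
eef_pos: [0.5635, 0.098, 0.2642]
tcp_rot: [-0.0, 0.968, 0.251, -0.0]
wrist_force: [0.5, 0.3, -4.0]
finger_gap: 0.0165
grasp_force: 34.8
```

carry_out(
  plan=[
    {"delta_pos":[0,0,4],"twist":0},
    {"delta_pos":[0,0,4],"twist":0},
    {"delta_pos":[0,0,4],"twist":0},
    {"delta_pos":[0,0,4],"twist":0},
    {"delta_pos":[0,0,4],"twist":0},
    {"delta_pos":[0,0,2],"twist":0},
    {"delta_pos":[0,0,1],"twist":0},
    {"delta_pos":[0,0,1],"twist":0},
    {"delta_pos":[0,0,0],"twist":0},
    {"delta_pos":[0,0,0],"twist":0},
  ],
)

```text
time: 45.23
eef_pos: [0.5635, 0.0979, 0.2405]
tcp_rot: [0.0, 0.968, 0.251, 0.0]
wrist_force: [0.8, -0.4, -3.7]
finger_gap: 0.0162
grasp_force: 34.8
```

Expect contact at .2371.

carry_out(
  plan=[
    {"delta_pos":[0,0,1],"twist":0},
    {"delta_pos":[0,0,1],"twist":0},
    {"delta_pos":[0,0,1],"twist":0},
    {"delta_pos":[0,0,0],"twist":0},
    {"delta_pos":[0,0,0],"twist":0},
  ],
)

```text
time: 45.65
eef_pos: [0.5634, 0.098, 0.2374]
tcp_rot: [-0.0, 0.968, 0.251, 0.0]
wrist_force: [-0.8, -0.1, -1.3]
finger_gap: 0.0163
grasp_force: 34.7
```

carry_out(
  plan=[
    {"delta_pos":[0,0,1],"twist":0},
    {"delta_pos":[0,0,0],"twist":0},
    {"delta_pos":[0,0,0],"twist":0},
  ],
)

```text
time: 45.9
eef_pos: [0.5636, 0.0981, 0.2369]
tcp_rot: [-0.0, 0.968, 0.251, 0.0]
wrist_force: [0.4, 1.1, 1.0]
finger_gap: 0.0166
grasp_force: 34.8
```

carry_out(
  plan=[
    {"delta_pos":[0,0,1],"twist":0},
    {"delta_pos":[0,0,0],"twist":0},
    {"delta_pos":[0,0,0],"twist":0},
  ],
)

```text
time: 46.15
eef_pos: [0.5639, 0.0981, 0.2365]
tcp_rot: [0.0, 0.968, 0.251, 0.001]
wrist_force: [-1.1, 1.6, 4.1]
finger_gap: 0.0164
grasp_force: 34.8
```

carry_out(
  plan=[
    {"delta_pos":[0,0,-0.5],"twist":0},
    {"delta_pos":[0,0,0],"twist":0},
    {"delta_pos":[0,0,0],"twist":0},
    {"delta_pos":[0,0,0],"twist":0},
    {"delta_pos":[0,0,0],"twist":0},
    {"delta_pos":[0,0,0],"twist":0},
    {"delta_pos":[0,0,-5],"twist":0},
    {"delta_pos":[0,0,-15],"twist":0},
    {"delta_pos":[0,0,-25],"twist":0},
    {"delta_pos":[0,0,-25],"twist":0},
    {"delta_pos":[0,0,-15],"twist":0},
    {"delta_pos":[0,0,0],"twist":0},
  ],
  gripper=60,
)

```text
time: 47.15
eef_pos: [0.5653, 0.098, 0.326]
tcp_rot: [0.001, 0.968, 0.251, 0.004]
wrist_force: [-0.6, -0.6, 0.6]
finger_gap: 0.0601
grasp_force: 0.0
```

```bash
cat > chk.py <<'E'
from fitb import *
def chk(y0,im):
  for d in(.041,.114):
    q=np.array([.6645,.1515])-d*np.array([.8738,.4863])+y0*np.array([-.4863,.8738]); u=S.proj([*q,.232])[0]; x,y=np.int32(u)
    v=im[y-14:y+14,x-14:x+14].max(2); m=(v<75).astype(np.uint8); k,l,st,c=cv2.connectedComponentsWithStats(m)
    print(y0,d,u.round(1),[((c[j]+[x-14,y-14]).round(1).tolist(),st[j,2:].tolist()) for j in range(1,k) if st[j,4]>30])
E
python3 - <<'E'
from chk import *
from go import go
go(.4145,-.210,.30,-15)
im=np.ascontiguousarray(arm.capture("scene")[:,:,::-1])
fitb("sq",(.4145,-.212),{"S":im},cams="S")
for y in(-.14,0): chk(y,im)
E
```

```text
t 47.15 pos [0.5653 0.098  0.326 ] phi 29.08 tilt 0.44 F [-0.6 -0.6  0.6] gap 0.0601 grip 0.0 q6 1.1
twist 44.1 dxyz mm [-65.9 336.5  26. ]
sq [ 0.4146 -0.2106] yaw -19.9 cost 0.464
-0.14 0.041 [307. 200.] [([306.1, 198.5], [8, 14, 97])]
-0.14 0.114 [282.9 197.5] [([283.0, 196.3], [7, 14, 93])]
0 0.041 [312.8 170.2] [([311.7, 169.1], [9, 13, 96])]
0 0.114 [290.2 168. ] [([289.7, 167.0], [6, 13, 72])]
```

carry_out(
  plan=[
    {"delta_pos":[0,0,0],"twist":6.3},
    {"delta_pos":[0,0,0],"twist":6.3},
    {"delta_pos":[0,0,0],"twist":6.3},
    {"delta_pos":[0,0,0],"twist":6.3},
    {"delta_pos":[0,0,0],"twist":6.3},
    {"delta_pos":[0,0,0],"twist":6.3},
    {"delta_pos":[0,0,0],"twist":6.3},
  ],
)

```text
time: 47.78
eef_pos: [0.5626, 0.0978, 0.3188]
tcp_rot: [0.0, 0.991, -0.133, -0.001]
wrist_force: [-0.8, 0.2, 0.4]
finger_gap: 0.0602
grasp_force: 0.0
```

carry_out(
  plan=[
    {"delta_pos":[-3,15,0],"twist":0},
    {"delta_pos":[-5,25,0],"twist":0},
    {"delta_pos":[-5,25,0],"twist":0},
    {"delta_pos":[-5,25,0],"twist":0},
    {"delta_pos":[-5,25,0],"twist":0},
    {"delta_pos":[-5,25,0],"twist":0},
    {"delta_pos":[-5,25,0],"twist":0},
    {"delta_pos":[-5,25,0],"twist":0},
    {"delta_pos":[-5,25,0],"twist":0},
    {"delta_pos":[-5,25,0],"twist":0},
    {"delta_pos":[-5,25,0],"twist":0},
    {"delta_pos":[-5,25,0],"twist":0},
    {"delta_pos":[-5,25,0],"twist":0},
    {"delta_pos":[-5,21,15],"twist":0},
    {"delta_pos":[0,0,30],"twist":0},
    {"delta_pos":[0,0,25],"twist":0},
    {"delta_pos":[0,0,0],"twist":0},
    {"delta_pos":[0,0,0],"twist":0},
  ],
)

```text
time: 49.28
eef_pos: [0.409, -0.2085, 0.249]
tcp_rot: [-0.001, 0.991, -0.13, -0.002]
wrist_force: [0.1, 0.3, 1.2]
finger_gap: 0.0596
grasp_force: 0.0
```

```bash
python3 - <<'E'
from fitb import *
from go import go
go(.4145,-.211,.149,-15)
fitb("sq",(.4145,-.212),{"S":np.ascontiguousarray(arm.capture("scene")[:,:,::-1])},cams="S")
E
```

```text
t 49.28 pos [ 0.409  -0.2085  0.249 ] phi -14.95 tilt 0.26 F [0.1 0.3 1.2] gap 0.0596 grip 0.0 q6 1.19
twist 0.0 dxyz mm [  6.   1. 100.]
sq [ 0.4155 -0.2114] yaw -20.0 cost 0.5
```

carry_out(
  plan=[
    {"delta_pos":[6,1,0],"twist":0},
    {"delta_pos":[0,0,15],"twist":0},
    {"delta_pos":[0,0,15],"twist":0},
    {"delta_pos":[0,0,15],"twist":0},
    {"delta_pos":[0,0,15],"twist":0},
    {"delta_pos":[0,0,12],"twist":0},
    {"delta_pos":[0,0,12],"twist":0},
    {"delta_pos":[0,0,10],"twist":0},
    {"delta_pos":[0,0,5],"twist":0},
    {"delta_pos":[0,0,0],"twist":0},
    {"delta_pos":[0,0,0],"twist":0},
  ],
)

```text
time: 50.25
eef_pos: [0.4163, -0.2116, 0.152]
tcp_rot: [0.0, 0.991, -0.131, 0.0]
wrist_force: [0.0, -0.1, 0.3]
finger_gap: 0.0599
grasp_force: 0.0
```

carry_out(
  plan=[
    {"delta_pos":[0,0,0],"twist":0},
    {"delta_pos":[0,0,0],"twist":0},
    {"delta_pos":[0,0,0],"twist":0},
    {"delta_pos":[0,0,0],"twist":0},
    {"delta_pos":[0,0,0],"twist":0},
    {"delta_pos":[0,0,0],"twist":0},
    {"delta_pos":[0,0,0],"twist":0},
    {"delta_pos":[0,0,0],"twist":0},
    {"delta_pos":[0,0,0],"twist":0},
    {"delta_pos":[0,0,0],"twist":0},
  ],
  gripper=5,
  newtons=8,
)

```text
time: 51.08
eef_pos: [0.4161, -0.2117, 0.1519]
tcp_rot: [0.0, 0.991, -0.131, -0.0]
wrist_force: [-1.1, -0.4, 2.2]
finger_gap: 0.0172
grasp_force: 7.9
```

carry_out(
  plan=[
    {"delta_pos":[0,0,0],"twist":0},
    {"delta_pos":[0,0,0],"twist":0},
    {"delta_pos":[0,0,-5],"twist":0},
    {"delta_pos":[0,0,-10],"twist":0},
    {"delta_pos":[0,0,-15],"twist":0},
    {"delta_pos":[0,0,-18],"twist":0},
    {"delta_pos":[0,0,-18],"twist":-4.4},
    {"delta_pos":[0,0,-18],"twist":-4.4},
    {"delta_pos":[0,0,-18],"twist":-4.4},
    {"delta_pos":[0,0,-18],"twist":-4.4},
    {"delta_pos":[0,0,-18],"twist":-4.4},
    {"delta_pos":[0,0,-18],"twist":-4.4},
    {"delta_pos":[0,0,-18],"twist":-4.4},
    {"delta_pos":[0,0,-10],"twist":-4.4},
    {"delta_pos":[0,0,-4],"twist":-4.4},
    {"delta_pos":[0,0,0],"twist":-4.4},
    {"delta_pos":[0,0,0],"twist":0},
    {"delta_pos":[0,0,0],"twist":0},
  ],
  newtons=35,
)

```text
time: 52.58
eef_pos: [0.4161, -0.2114, 0.3402]
tcp_rot: [-0.0, 0.968, 0.249, 0.0]
wrist_force: [-0.5, 0.7, -0.7]
finger_gap: 0.0051
grasp_force: 0.0
```

```bash
python3 go.py .4245 .1805 .266 29.1
```

```text
t 52.58 pos [ 0.4161 -0.2114  0.3402] phi 28.86 tilt 0.01 F [-0.5  0.7 -0.7] gap 0.0051 grip 0.0 q6 0.43
twist -0.2 dxyz mm [ 197.9 -338.3   74.2]
```

The square slipped out of the grip. I'll open and find where it is.

```bash
python3 - <<'E'
from fitb import *
sc=np.ascontiguousarray(arm.capture("scene")[:,:,::-1]); tp=np.ascontiguousarray(arm.capture("top")[:,:,::-1])
np.save("s2.npy",sc);np.save("t2.npy",tp)
for p in((.4145,-.212),(.43,-.2),(.40,-.22),(.43,-.23),(.40,-.2)): fitb("sq",p,{"S":sc},cams="S")
for n,C,im in(("S",S,sc),("T",T,tp)):
    x,y=np.int32(C.proj([.415,-.212,.05])[0]); r=30; m=seg(im)[y-r:y+r,x-r:x+r]>0; V=im[y-r:y+r,x-r:x+r].max(2)
    print(n,x-r,y-r)
    for i in range(0,2*r): print(''.join('.' if not m[i,j] else ('#' if V[i,j]<75 else ('o' if V[i,j]<150 else 'W')) for j in range(2*r)))
E
```

```text
sq [ 0.4147 -0.211 ] yaw -22.3 cost 0.503
sq [ 0.4139 -0.2104] yaw -23.2 cost 0.5
sq [ 0.4145 -0.211 ] yaw -23.2 cost 0.499
sq [ 0.4148 -0.2109] yaw -21.4 cost 0.502
sq [ 0.4144 -0.2109] yaw -22.8 cost 0.497
S 166 210
............................................................
............................................................
............................................................
............................................................
.........................#..................................
.......................#....................................
............................................................
............................................................
............................................................
............................................................
............................................................
............................................................
............................................................
............................................................
............................
[... 5747 characters left out ...]
####.........................
.......................###########..........................
.......................##########...........................
........................########.........................#..
........................########........................###.
.........................######........................#####
.........................#####........................######
..........................###........................#######
...........................##........................#######
....................................................######..
.....................................................####...
............................................................
```

It is still standing at the same spot and upright (fit (.4147,−.211)); the grip was too shallow. Regrasp about 6 mm deeper.

carry_out(
  plan=[
    {"delta_pos":[0,0,5],"twist":6.3},
    {"delta_pos":[0,0,15],"twist":6.3},
    {"delta_pos":[0,0,15],"twist":6.3},
    {"delta_pos":[0,0,15],"twist":6.3},
    {"delta_pos":[0,0,15],"twist":6.3},
    {"delta_pos":[0,0,15],"twist":6.3},
    {"delta_pos":[0,0,5],"twist":6.3},
    {"delta_pos":[0,0,0],"twist":0},
    {"delta_pos":[0,0,0],"twist":0},
  ],
  gripper=60,
)

```text
time: 53.43
eef_pos: [0.4159, -0.2114, 0.2546]
tcp_rot: [-0.0, 0.991, -0.13, -0.0]
wrist_force: [0.7, 0.3, 0.6]
finger_gap: 0.0556
grasp_force: 0.0
```

carry_out(
  plan=[
    {"delta_pos":[0,0,15],"twist":0},
    {"delta_pos":[0,0,15],"twist":0},
    {"delta_pos":[0,0,15],"twist":0},
    {"delta_pos":[0,0,15],"twist":0},
    {"delta_pos":[0,0,12],"twist":0},
    {"delta_pos":[0,0,12],"twist":0},
    {"delta_pos":[0,0,8],"twist":0},
    {"delta_pos":[0,0,8],"twist":0},
    {"delta_pos":[0,0,8],"twist":0},
    {"delta_pos":[0,0,0],"twist":0},
    {"delta_pos":[0,0,0],"twist":0},
    {"delta_pos":[0,0,0],"twist":0},
  ],
)

```text
time: 54.43
eef_pos: [0.4165, -0.2118, 0.1473]
tcp_rot: [0.0, 0.991, -0.132, 0.0]
wrist_force: [-0.4, -0.3, 0.3]
finger_gap: 0.0601
grasp_force: 0.0
```

```bash
python3 go.py .4155 -.211 .146 -15
```

```text
t 54.43 pos [ 0.4165 -0.2118  0.1473] phi -15.11 tilt 0.04 F [-0.4 -0.3  0.3] gap 0.0601 grip 0.0 q6 1.2
twist -0.1 dxyz mm [-1.2 -0.5  1.3]
```

carry_out(
  plan=[
    {"delta_pos":[-1,0,2],"twist":0},
    {"delta_pos":[0,0,0],"twist":0},
    {"delta_pos":[0,0,0],"twist":0},
    {"delta_pos":[0,0,0],"twist":0},
    {"delta_pos":[0,0,0],"twist":0},
    {"delta_pos":[0,0,0],"twist":0},
    {"delta_pos":[0,0,0],"twist":0},
    {"delta_pos":[0,0,0],"twist":0},
    {"delta_pos":[0,0,0],"twist":0},
    {"delta_pos":[0,0,0],"twist":0},
  ],
  gripper=5,
  newtons=8,
)

```text
time: 55.27
eef_pos: [0.4152, -0.2114, 0.1449]
tcp_rot: [0.0, 0.991, -0.132, -0.0]
wrist_force: [-0.7, -0.6, 1.2]
finger_gap: 0.0183
grasp_force: 7.9
```

carry_out(
  plan=[
    {"delta_pos":[0,0,0],"twist":0},
    {"delta_pos":[0,0,0],"twist":0},
    {"delta_pos":[0,0,0],"twist":0},
    {"delta_pos":[0,0,-5],"twist":0},
    {"delta_pos":[0,0,-8],"twist":0},
    {"delta_pos":[0,0,-8],"twist":0},
    {"delta_pos":[0,0,0],"twist":0},
    {"delta_pos":[0,0,0],"twist":0},
  ],
  newtons=30,
)

```text
time: 55.93
eef_pos: [0.4158, -0.2116, 0.1667]
tcp_rot: [0.0, 0.991, -0.132, 0.001]
wrist_force: [0.6, 0.1, -3.8]
finger_gap: 0.0174
grasp_force: 29.9
```

carry_out(
  plan=[
    {"delta_pos":[0,0,-10],"twist":0},
    {"delta_pos":[0,0,-15],"twist":0},
    {"delta_pos":[0,0,-15],"twist":0},
    {"delta_pos":[0,0,-15],"twist":-4.4},
    {"delta_pos":[0,0,-15],"twist":-4.4},
    {"delta_pos":[0,0,-15],"twist":-4.4},
    {"delta_pos":[0,0,-15],"twist":-4.4},
    {"delta_pos":[0,0,-15],"twist":-4.4},
    {"delta_pos":[0,0,-15],"twist":-4.4},
    {"delta_pos":[0,0,-15],"twist":-4.4},
    {"delta_pos":[0,0,-15],"twist":-4.4},
    {"delta_pos":[0,0,-10],"twist":-4.4},
    {"delta_pos":[0,0,0],"twist":-4.6},
    {"delta_pos":[0,0,0],"twist":0},
    {"delta_pos":[0,0,0],"twist":0},
  ],
)

```text
time: 57.18
eef_pos: [0.415, -0.2111, 0.3358]
tcp_rot: [-0.0, 0.968, 0.25, -0.0]
wrist_force: [-0.7, 0.9, -3.8]
finger_gap: 0.0177
grasp_force: 29.9
```

```bash
python3 go.py .4245 .1805 .259 29.1
```

```text
t 57.18 pos [ 0.415  -0.2111  0.3358] phi 28.94 tilt 0.03 F [-0.7  0.9 -3.8] gap 0.0177 grip 29.9 q6 0.43
twist -0.2 dxyz mm [ 198.8 -337.6   76.8]
```

carry_out(
  plan=[
    {"delta_pos":[5,-9,0],"twist":0},
    {"delta_pos":[12,-20,0],"twist":0},
    {"delta_pos":[12,-20,0],"twist":0},
    {"delta_pos":[12,-20,0],"twist":0},
    {"delta_pos":[12,-20,0],"twist":0},
    {"delta_pos":[12,-20,0],"twist":0},
    {"delta_pos":[12,-20,0],"twist":0},
    {"delta_pos":[12,-20,0],"twist":0},
    {"delta_pos":[12,-20,0],"twist":0},
    {"delta_pos":[12,-20,0],"twist":0},
    {"delta_pos":[12,-20,0],"twist":0},
    {"delta_pos":[12,-20,0],"twist":0},
    {"delta_pos":[12,-20,0],"twist":0},
    {"delta_pos":[12,-20,0],"twist":0},
    {"delta_pos":[12,-20,0],"twist":0},
    {"delta_pos":[12,-20,0],"twist":0},
    {"delta_pos":[9,-20,0],"twist":0},
    {"delta_pos":[4,-8.5,0],"twist":0},
    {"delta_pos":[0,0,0],"twist":0},
    {"delta_pos":[0,0,0],"twist":0},
  ],
)

```text
time: 58.85
eef_pos: [0.4237, 0.1798, 0.3355]
tcp_rot: [0.0, 0.968, 0.251, -0.001]
wrist_force: [-0.2, -0.4, -3.2]
finger_gap: 0.0178
grasp_force: 29.9
```

carry_out(
  plan=[
    {"delta_pos":[0,0,15],"twist":0},
    {"delta_pos":[0,0,15],"twist":0},
    {"delta_pos":[0,0,15],"twist":0},
    {"delta_pos":[0,0,15],"twist":0},
    {"delta_pos":[0,0,12],"twist":0},
    {"delta_pos":[0,0,5],"twist":0},
    {"delta_pos":[0,0,0],"twist":0},
    {"delta_pos":[0,0,0],"twist":0},
    {"delta_pos":[0,0,0],"twist":0},
  ],
)

```text
time: 59.6
eef_pos: [0.4249, 0.1798, 0.26]
tcp_rot: [0.0, 0.968, 0.251, 0.001]
wrist_force: [-0.3, 0.9, -4.2]
finger_gap: 0.0177
grasp_force: 29.9
```

```bash
python3 go.py .4962 .2203 .259 29.1
```

```text
t 59.6 pos [0.4249 0.1798 0.26  ] phi 29.06 tilt 0.1 F [-0.3  0.9 -4.2] gap 0.0177 grip 29.9 q6 1.29
twist -0.0 dxyz mm [82.  -0.7  1. ]
```

carry_out(
  plan=[
    {"delta_pos":[6,-0.5,0.5],"twist":0},
    {"delta_pos":[6,0,0],"twist":0},
    {"delta_pos":[6,0,0],"twist":0},
    {"delta_pos":[6,0,0],"twist":0},
    {"delta_pos":[5,0,0],"twist":0},
    {"delta_pos":[5,0,0],"twist":0},
    {"delta_pos":[5,0,0],"twist":0},
    {"delta_pos":[5,0,0],"twist":0},
    {"delta_pos":[5,0,0],"twist":0},
    {"delta_pos":[5,0,0],"twist":0},
    {"delta_pos":[0,0,0],"twist":0},
    {"delta_pos":[0,0,0],"twist":0},
  ],
)

```text
time: 60.6
eef_pos: [0.4712, 0.2066, 0.2582]
tcp_rot: [0.0, 0.968, 0.251, -0.0]
wrist_force: [-1.2, -0.4, -3.6]
finger_gap: 0.0175
grasp_force: 29.9
```

carry_out(
  plan=[
    {"delta_pos":[5,0,0],"twist":0},
    {"delta_pos":[5,0,0],"twist":0},
    {"delta_pos":[5,0,0],"twist":0},
    {"delta_pos":[5,0,0],"twist":0},
    {"delta_pos":[4,0,0],"twist":0},
    {"delta_pos":[4,0,0],"twist":0},
    {"delta_pos":[0,0,0],"twist":0},
    {"delta_pos":[0,0,0],"twist":0},
  ],
)

```text
time: 61.27
eef_pos: [0.4956, 0.2203, 0.2582]
tcp_rot: [0.0, 0.968, 0.251, -0.0]
wrist_force: [-0.4, -0.2, -4.9]
finger_gap: 0.0173
grasp_force: 29.9
```

carry_out(
  plan=[
    {"delta_pos":[0,0,4],"twist":0},
    {"delta_pos":[0,0,4],"twist":0},
    {"delta_pos":[0,0,4],"twist":0},
    {"delta_pos":[0,0,4],"twist":0},
    {"delta_pos":[0,0,4],"twist":0},
    {"delta_pos":[0,0,2],"twist":0},
    {"delta_pos":[0,0,1],"twist":0},
    {"delta_pos":[0,0,1],"twist":0},
    {"delta_pos":[0,0,0],"twist":0},
    {"delta_pos":[0,0,0],"twist":0},
  ],
)

```text
time: 62.1
eef_pos: [0.4957, 0.2202, 0.2345]
tcp_rot: [-0.0, 0.968, 0.251, 0.0]
wrist_force: [0.6, -0.1, -3.0]
finger_gap: 0.0176
grasp_force: 29.9
```

carry_out(
  plan=[
    {"delta_pos":[0,0,1],"twist":0},
    {"delta_pos":[0,0,1],"twist":0},
    {"delta_pos":[0,0,1],"twist":0},
    {"delta_pos":[0,0,0],"twist":0},
    {"delta_pos":[0,0,0],"twist":0},
  ],
)

```text
time: 62.52
eef_pos: [0.4957, 0.2205, 0.2317]
tcp_rot: [-0.0, 0.968, 0.251, 0.0]
wrist_force: [-0.6, 0.6, -1.7]
finger_gap: 0.0176
grasp_force: 29.9
```

carry_out(
  plan=[
    {"delta_pos":[0,0,1],"twist":0},
    {"delta_pos":[0,0,0],"twist":0},
    {"delta_pos":[0,0,0],"twist":0},
  ],
)

```text
time: 62.77
eef_pos: [0.4959, 0.2205, 0.2313]
tcp_rot: [-0.0, 0.968, 0.251, 0.001]
wrist_force: [-2.0, 1.0, 2.9]
finger_gap: 0.0174
grasp_force: 29.9
```

carry_out(
  plan=[
    {"delta_pos":[0,0,1],"twist":0},
    {"delta_pos":[0,0,0],"twist":0},
    {"delta_pos":[0,0,0],"twist":0},
  ],
)

```text
time: 63.02
eef_pos: [0.4962, 0.2207, 0.231]
tcp_rot: [-0.0, 0.968, 0.251, 0.001]
wrist_force: [-2.9, 2.5, 7.3]
finger_gap: 0.0176
grasp_force: 29.9
```

Contact is at the predicted height. Release, retreat, then check everything.

carry_out(
  plan=[
    {"delta_pos":[0,0,-1],"twist":0},
    {"delta_pos":[0,0,0],"twist":0},
    {"delta_pos":[0,0,0],"twist":0},
    {"delta_pos":[0,0,0],"twist":0},
    {"delta_pos":[0,0,0],"twist":0},
    {"delta_pos":[0,0,0],"twist":0},
    {"delta_pos":[0,0,-5],"twist":0},
    {"delta_pos":[0,0,-15],"twist":0},
    {"delta_pos":[0,0,-25],"twist":0},
    {"delta_pos":[0,0,-25],"twist":0},
    {"delta_pos":[0,0,-25],"twist":0},
    {"delta_pos":[-20,0,0],"twist":0},
    {"delta_pos":[-20,0,0],"twist":0},
    {"delta_pos":[-20,0,0],"twist":0},
    {"delta_pos":[0,0,0],"twist":0},
    {"delta_pos":[0,0,0],"twist":0},
  ],
  gripper=60,
)

```text
time: 64.35
eef_pos: [0.4431, 0.1909, 0.3261]
tcp_rot: [0.0, 0.968, 0.251, 0.001]
wrist_force: [0.3, -0.2, -0.0]
finger_gap: 0.06
grasp_force: 0.0
```

```bash
python3 - <<'E'
from chk import *
from disc import disc
im=np.ascontiguousarray(arm.capture("scene")[:,:,::-1])
for y in(-.14,0,.14): chk(y,im)
for q in((.621,-.2953),(.6374,-.1998)):
    u=S.proj([*q,.158])[0]; p,st=disc(im,u,13,120); print(q,(p-u).round(2),st[2:])
# bodies below: fraction of grey in predicted body silhouettes
for k,y0 in(("sq",.14),("rd",0),("cone",-.14)):
    for d in(.041,.114):
        q=np.array([.6645,.1515])-d*np.array([.8738,.4863])+y0*np.array([-.4863,.8738]); m=np.zeros((420,560),np.uint8)
        for b in BODY[k]: cv2.fillConvexPoly(m,cv2.convexHull(np.int32(S.proj(b+[*q,.0865]))),1)
        print(k,d,"grey",seg(im)[m>0].mean().round(2))
print(arm.observe()['time'],arm.observe()['eef_pos'])
E
```

```text
-0.14 0.041 [307. 200.] [([307.0, 198.6], [9, 14, 107])]
-0.14 0.114 [282.9 197.5] [([283.8, 196.2], [8, 14, 96])]
0 0.041 [312.8 170.2] [([311.7, 169.1], [9, 13, 96])]
0 0.114 [290.2 168. ] [([290.1, 167.0], [7, 13, 83])]
0.14 0.041 [317.9 143.9] [([317.0, 142.8], [5, 13, 63])]
0.14 0.114 [296.7 142.1] [([297.0, 141.3], [6, 13, 62])]
(0.621, -0.2953) [-0.02  0.59] [ 22  17 245]
(0.6374, -0.1998) [-0.25  0.89] [ 21  16 224]
sq 0.041 grey 0.72
sq 0.114 grey 0.69
rd 0.041 grey 0.82
rd 0.114 grey 0.81
cone 0.041 grey 0.82
cone 0.114 grey 0.79
64.4 [0.44352319 0.19112577 0.32594348]
```

carry_out(
  plan=[
    {"delta_pos":[-20,0,-10],"twist":0},
    {"delta_pos":[-20,0,-10],"twist":0},
    {"delta_pos":[0,0,0],"twist":0},
    {"delta_pos":[0,0,0],"twist":0},
    {"delta_pos":[0,0,0],"twist":0},
    {"delta_pos":[0,0,0],"twist":0},
    {"delta_pos":[0,0,0],"twist":0},
    {"delta_pos":[0,0,0],"twist":0},
    {"delta_pos":[0,0,0],"twist":0},
    {"delta_pos":[0,0,0],"twist":0},
  ],
)

```text
time: 65.23
eef_pos: [0.4083, 0.1717, 0.345]
tcp_rot: [-0.0, 0.968, 0.251, -0.0]
wrist_force: [0.2, 0.8, -0.4]
finger_gap: 0.06
grasp_force: 0.0
```

```bash
python3 -c "
from plant import arm
print(arm.hand_in())"
```

```text
the job is handed in; nothing more can be done
None
```

Job handed in at about 65 s: both driers stand upright in the crate, and the cone, round and square bottles each hang in front of their match. My last check, by image measurement, found all six hung bottles in place. The square slipped out of the first grasp but stayed standing, and a deeper grip held.

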